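# Stack a counter order for collection and ring the bell

### The job

Get this order ready for collection on the plywood stand: stack all the lidded tubs in one column on the stand's tub dock, deep tubs below shallow ones, the feet of each fully home in the corner recesses of the dock or lid below; and stack all the cardboard cartons in one column on the rubber pad beside it, the largest at the bottom and the smallest on top, each squarely centred on the one below and turned in line with it. When everything is stacked and let go, ring the counter bell by its plunger. Leave the other things on the counter alone; some tubs or cartons may be absent.

Things in the scene. Friction and masses are not known exactly. Their poses are not given: they have to be found in the camera images.
- stand: low plywood stacking stand fixed to the counter, 130 mm (its x) by 254 mm (its y), board top 14 mm above the counter; left half (+y) carries a grey dock for the tubs, right half (-y) a thin dark rubber pad for the cartons. Origin: on its underside, within 2 mm of the centre
- tub_dock (a point): on the stand: centre of the tub dock at the level of its recess floors, 14 mm above the counter. The dock is a grey raised face like a lid, 100 (x) by 64 (y) mm, with four 20 mm square corner recesses 5 mm deep centred at x +-37, y +-19 mm. A seated tub's origin coincides with this point, its x along this x (half a turn makes no difference)
- carton_pad (a point): on the stand: centre of the flat carton pad's top (16 mm above the counter). The pad is 112 mm along x by 70 mm along y; the lowest carton stands centred on it with its length along this point's x (either way round). It lies 157 mm from the tub dock
- deep_tub_1: Deep lidded tub (lid stays on), white, grey lid: 100 mm (its x) by 64 mm (its y), 61 mm high; origin: underside centre at the tips of its four round feet, z up. Feet 7 mm high, 16.4 mm across, tapered to 10 at the tip, at x +-37, y +-19 mm. Lid: four corner recesses as in the dock, floors 56 mm above the origin = origin height of a tub seated on it. Grasp across the flat 64 mm sides. About 240 g. May be absent.
- deep_tub_2: Deep lidded tub (lid stays on), white, grey lid: 100 mm (its x) by 64 mm (its y), 61 mm high; origin: underside centre at the tips of its four round feet, z up. Feet 7 mm high, 16.4 mm across, tapered to 10 at the tip, at x +-37, y +-19 mm. Lid: four corner recesses as in the dock, floors 56 mm above the origin = origin height of a tub seated on it. Grasp across the flat 64 mm sides. About 240 g. May be absent.
- shallow_tub_1: Shallow lidded tub (lid stays on), white, grey lid: 100 mm (its x) by 64 mm (its y), 45 mm high; origin: underside centre at the tips of its four round feet, z up. Feet 7 mm high, 16.4 mm across, tapered to 10 at the tip, at x +-37, y +-19 mm. Lid: four corner recesses as in the dock, floors 40 mm above the origin = origin height of a tub seated on it. Grasp across the flat 64 mm sides. About 170 g. May be absent.
- shallow_tub_2: Shallow lidded tub (lid stays on), white, grey lid: 100 mm (its x) by 64 mm (its y), 45 mm high; origin: underside centre at the tips of its four round feet, z up. Feet 7 mm high, 16.4 mm across, tapered to 10 at the tip, at x +-37, y +-19 mm. Lid: four corner recesses as in the dock, floors 40 mm above the origin = origin height of a tub seated on it. Grasp across the flat 64 mm sides. About 170 g. May be absent.
- large_carton: Large closed cardboard carton with a strip of paper tape, 110 mm long (its x) by 68 mm wide (its y) by 36 mm high; origin at the centre of its underside, z up; grasp across its width. About 200 g. May be absent.
- medium_carton: Medium closed cardboard carton with a strip of paper tape, 94 mm long (its x) by 60 mm wide (its y) by 32 mm high; origin at the centre of its underside, z up; grasp across its width. About 140 g. May be absent.
- small_carton: Small closed cardboard carton with a strip of paper tape, 78 mm long (its x) by 52 mm wide (its y) by 30 mm high; origin at the centre of its underside, z up; grasp across its width. About 90 g. May be absent.
- bell: round counter bell, 70 mm across, fixed to the counter; origin at the centre of its underside; the top of its small plunger (10 mm across) stands 54 mm above the origin, on the axis
- bell_plunger (a joint): travel of the bell's plunger in m: 0 up, 0.003 fully pressed; springs back. The bell counts as rung beyond 0.0015; a light press straight down of a few newtons does it
- tape_mask: Roll of masking tape lying flat, 100 mm across, 25 mm high. Bystander: leave it alone. Origin at the centre of its underside.
- stapler: Desk stapler, 39 x 153 x 55 mm. Bystander: leave it alone. Origin at the centre of its underside.
Things that resemble listed ones, but are neither listed nor needed, are in the scene too. Leave any orange look-alike of the bell alone.

How it is judged:
By the outcome, as a careful person would: the job done as asked, in the order asked, and still so for the second after the job is handed in, with the robot touching nothing.
Of deep_tub_1, deep_tub_2, shallow_tub_1, shallow_tub_2 only 3 to 4 are there at a start; the rules pass over those that are not, and their reading is None.
Of large_carton, medium_carton, small_carton only 2 to 3 are there at a start; the rules pass over those that are not, and their reading is None.
At some moment in a run one of large_carton may be knocked a few centimetres aside while the robot is not near it.
It also fails if it takes over 210 s, if anything falls off the work surface, if the arm or the gripper's body presses on something with over 40 N, if the wrist force passes 120 N, or if a joint passes its speed limit or range.

### The arm

A 7-joint arm with a two-finger parallel gripper is mounted at the origin on a cart in front of the work surface, level with it; the furniture and walls round the work are solid. World frame = base frame: x ahead of the robot, y to its left, z up, the work surface at z = 0. Lengths are in m, angles in degrees, forces in N, time in s.
With the tool pointing down it reaches from about 0.425 to 0.925 m from the base axis. Payload 6.8 kg.
Tool frame: the origin (TCP) lies at the very end of the fingers, on their centre line; the grasp point (between the pads) lies 19 mm behind it; z points along the fingers, y is the line along which they close (so a half turn about z gives the same grasp; the last joint's range is limited). The gripper opens to 85 mm and grips with 20 to 120 N. Pads are 22 mm wide; open, the fingers measure 114 mm over their backs; the gripper's body (76 mm by 85 mm) begins 54 mm behind the grasp point. The pads swing forward as they close: fully open they stand 13 mm farther back than shut.
Start: joints at [-79.59, 27.33, 1.283, 89.118, -0.659, 63.558, -4.761], TCP at [0.193, 0.647, 0.231] pointing down, gripper open.
Joint ranges: [-169.35, 169.35], [-19.33, 120.38], [-80.79, 83.38], [13.8, 139.57], [-78.32, 258.32], [9.67, 109.79], [-169.56, 169.56]. Speed limits (degrees/s): [136.94, 136.94, 180, 180, 180, 180, 180].

### API

Orientations are given as a 3x3 rotation matrix whose columns are the frame's x, y, z axes.
In Python, from workcell import manip, get_image, camera_params, order gives the robot as it stands.
- The arm moves only by the tool step_arm, never from a script. Its arguments are lists of equal length, an entry for each row: "offset": the shift along the tool's x, y, z scaled (see below), a list of three; "roll": the turn about the tool's z scaled (see below); "gripper": the opening, from -1 (shut) to 1 (fully open). In form: {"offset": [[tx, ty, tz], ...], "roll": [roll, ...], "gripper": [gripper, ...]}. A call has 1 to 20 rows; each row is the pose to reach, as a shift and turn from the pose commanded when the call began, along the tool's axes at that moment; what a row does not reach only later rows make up. The controller multiplies each number of a shift by 0.4 m and each number of a turn by 30 degrees. A row lasts 1/12 s, in which the tool goes at most 41.7 mm and 7.16 degrees, less where a joint would pass 70% of its speed; a pose out of reach is approached as far as the arm can. A call with a number of a shift or a turn outside -1 to 1 is refused whole. A call with a gripper value outside its range is refused whole. The fingers move at their own pace and stop on an object; "newtons" is the grip in N (left out, the last holds). Time passes only in rows, so rows that repeat a pose let the fingers close. It gives the time, the measured TCP pose, the force, the opening and the grip force at its end, in the units of the state.
- manip.observe(): the state, without advancing time (a new reading comes with each control period).
- get_image(name): name is "side" or "top"; returns the picture (480x640x3 uint8, blue, green, red); there is no depth.
- camera_params(name): a dict with "intrinsics" (3x3 intrinsics, pixels), "R" (3x3) and "t" (3): a world point X has camera coordinates R X + t. Camera axes: x right, y down, z forward; pixel columns grow to the right and rows downward; lengths in m; the calibration is good to about 2 mm. A picture is of the moment at which its call begins. camera_params takes no time and is no camera call.
- order.sign_off(): hands the job in; it is judged then, once.
The state is a dict: "clock": time; "joint_pos": joint angles; "dq": joint speeds; "joint_torque": joint torques, N m; "eef_pos": TCP position; "tcp_rot": TCP orientation; "ft_force": force on the tool from outside, world axes, zero at the start; "moment": the same for the moment, N m; "grip_width": opening from 0.0 (shut) to 1.0 (fully open); "finger_force": force on a finger pad.
Only numpy, scipy, OpenCV 4.12 (cv2) and the standard library are available. Lean on these libraries where they do the work, as an engineer would, in place of code of your own. Each camera call takes 0.05 s, during which the arm holds its last target. There are 200 camera calls.

## Working session

There is one attempt and no reset: what is moved stays moved. The work goes in short steps, Python scripts to look and compute and a tool call to move; the robot and the scene stay as the last step left them, time stands still between calls to the robot, and variables do not carry over. Pictures are saved under pics/ and viewed, at most 14 in all, crops included, and the job is handed in when it is done.

Besides the shell and the picture viewer there is one more tool, called after ">>>" as name(argument=value, ...) on one line, values as JSON. step_arm: Moves the arm, as the interface text tells. Shifts and turns lie within -1 to 1; 1 stands for 0.4 m of shift or 30 degrees of turn. Its arguments: {"type":"object","properties":{"offset":{"type":"array"},"roll":{"type":"array"},"gripper":{"type":"array"},"newtons":{"type":"number"}},"required":["offset","roll","gripper"]}

```bash
mkdir -p pics; python3 - <<'E'
from workcell import manip,get_image,camera_params
import cv2,numpy as np
for n in("side","top"):
    cv2.imwrite(f"pics/{n}0.png",get_image(n)); p=camera_params(n); print(n,p); print(-np.array(p["R"]).T@np.array(p["t"]))
s=manip.observe();print(s)
E
ls
```

```text
side {'intrinsics': array([[483.38183827,   0.        , 318.14968707],
       [  0.        , 483.38183827, 235.51455116],
       [  0.        ,   0.        ,   1.        ]]), 'R': array([[ 0.94634599, -0.32247616,  0.02093779],
       [-0.17972584, -0.57906033, -0.79522812],
       [ 0.26856636,  0.74879788, -0.60594872]]), 't': array([-0.5926183 ,  0.13862553,  1.46916216])}
[ 0.19116901 -1.21093824  1.01288397]
top {'intrinsics': array([[531.4615357 ,   0.        , 322.38266438],
       [  0.        , 531.4615357 , 245.82982258],
       [  0.        ,   0.        ,   1.        ]]), 'R': array([[ 0.00170307, -0.99997144,  0.0073631 ],
       [-0.99693273, -0.00227392, -0.07823017],
       [ 0.07824468, -0.00720729, -0.99690813]]), 't': array([-0.06590549,  0.62339222,  1.44378033])}
[ 0.50862422 -0.05408032  1.4885697 ]
{'clock': 0.1, 'joint_pos': array([-79.59048335,  27.37129475,   1.28091271,  89.1723436 ,
        -0.65899459,  63.5580672 ,  -4.75891968]), 'dq': array([-0.08019633, -0.0779978 , -0.02678917, -0.21890813,  0.00846061,
       -0.04999423, -0.02615503]), 'joint_torque': array([ 4.35633003e-03, -5.97751057e+01,  1.61392886e+00, -2.81950736e+01,
        1.28749071e-02,  4.97240777e-03, -1.30745335e-05]), 'eef_pos': array([0.19274147, 0.64634049, 0.23042268]), 'tcp_rot': array([[-9.58320548e-01,  2.85694949e-01, -3.49878850e-04],
       [ 2.85695137e-01,  9.58319205e-01, -1.60913671e-03],
       [-1.24426609e-04, -1.64202746e-03, -9.99998644e-01]]), 'ft_force': array([-0.10918275, -0.13311172, -0.67617184]), 'moment': array([0.02481937, 0.04355894, 0.04515323]), 'finger_force': 0.0, 'grip_width': 1.00150183111502}
pics
```

View pics/top0.png

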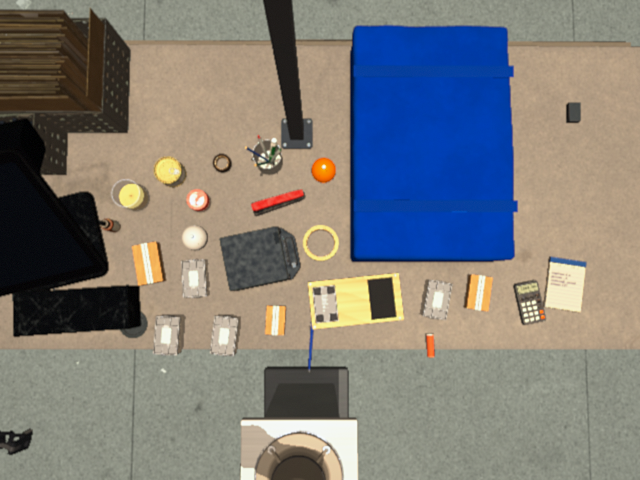

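View pics/side0.png

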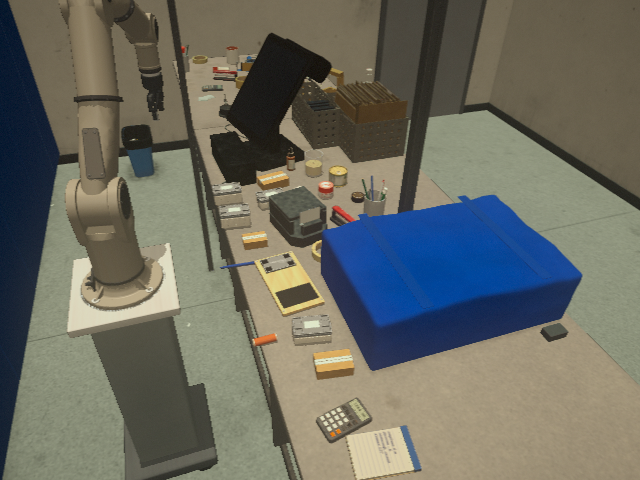

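Top view shows the stand at (355,300), with its dock at (323,302) and pad at (382,298). Tub candidates are (194,278), (167,335), (224,335) and (437,299); the dock's grey face is a look-alike. Carton candidates are (147,263), (275,320) and (480,293). Bell candidates are the cream dome (194,237), the red item (198,199), the yellow cans (131,195) and (169,171), and the orange ball (323,170), which is the look-alike to leave alone. Next I'll check these in one close crop from both views.

```bash
python3 - <<'E'
import cv2,numpy as np
t=cv2.imread("pics/top0.png");s=cv2.imread("pics/side0.png")
a=cv2.resize(t[140:360,100:350],(800,600)[0:2] if 0 else (680,598),interpolation=3)
cv2.imwrite("pics/c1.png",a)
b=cv2.resize(s[140:380,200:370],(425,600),interpolation=3);c=cv2.resize(t[260:360,300:500],(375,188),interpolation=3)
o=np.zeros((600,800,3),np.uint8);o[:,:425]=b;o[:188,425:]=c;cv2.imwrite("pics/c2.png",o)
E
```

```text
(no output)
```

View pics/c1.png

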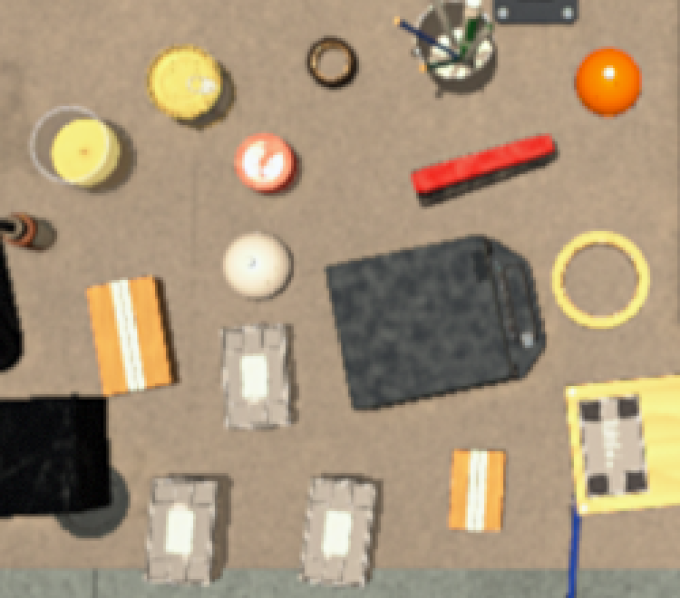

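View pics/c2.png

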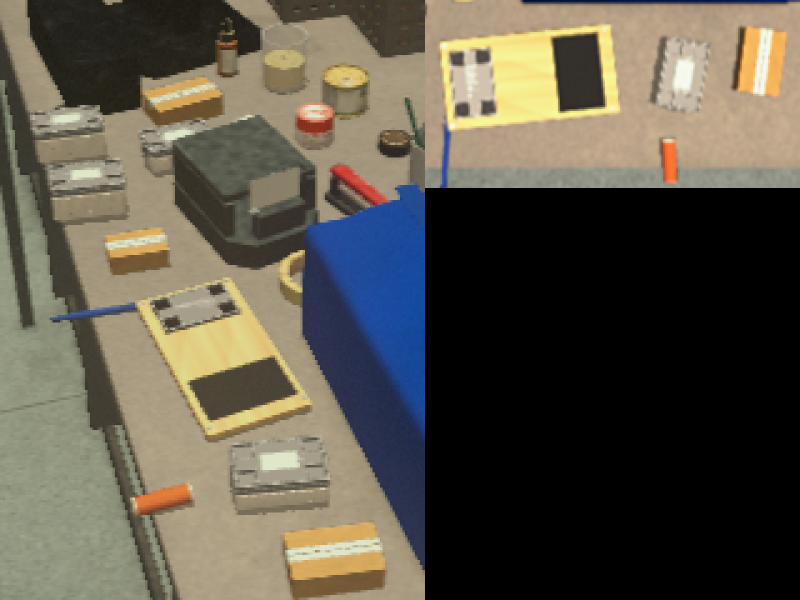

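The crops settle it. The bell is the cream dome with the small plunger (top px ~194,237), and the orange ball is the look-alike. The tubs at (167,335) and (224,335) look deep; (194,278) and (437,299) look shallow. The large carton is at (147,263), the small at (275,320) and the medium at (480,293). Next come the measurements.

```bash
cat > h.py <<'E'
import cv2,numpy as np
from workcell import manip,get_image,camera_params
def ray(n,uv):
    p=camera_params(n);R=np.array(p["R"]);t=np.array(p["t"])
    d=R.T@np.linalg.solve(p["intrinsics"],[uv[0],uv[1],1.]);return -R.T@t,d
def cast(n,uv,z):
    o,d=ray(n,uv);return o+d*(z-o[2])/d[2]
def tri(u1,u2):
    A=[];b=[]
    M=0;v=0
    for n,u in(("top",u1),("side",u2)):
        o,d=ray(n,u);d=d/np.linalg.norm(d);P=np.eye(3)-np.outer(d,d);M=M+P;v=v+P@o
    return np.linalg.solve(M,v)
def proj(n,X):
    p=camera_params(n);c=np.array(p["R"])@X+p["t"];q=np.array(p["intrinsics"])@c;return q[:2]/q[2]
def mask(im,kind):
    h=cv2.cvtColor(im,cv2.COLOR_BGR2HSV);H,S,V=cv2.split(h)
    if kind=="carton":m=(H>8)&(H<24)&(S>130)&(V>120)
    if kind=="white":m=(S<35)&(V>200)
    if kind=="tub":m=(S<50)&(V>110)
    if kind=="pad":m=(V<70)
    if kind=="stand":m=(H>18)&(H<34)&(S>70)&(V>170)
    if kind=="bell":m=(V>185)&(S<80)
    return m.astype(np.uint8)*255
def find(im,kind,c,r,close=5,k=4):
    x0,y0=int(c[0]-r),int(c[1]-r);roi=im[max(y0,0):y0+2*r,max(x0,0):x0+2*r];x0=max(x0,0);y0=max(y0,0)
    roi=cv2.resize(roi,None,fx=k,fy=k,interpolation=cv2.INTER_CUBIC)
    m=mask(roi,kind)
    if close:m=cv2.morphologyEx(cv2.copyMakeBorder(m,40,40,40,40,0),cv2.MORPH_CLOSE,np.ones((close*k,close*k)))[40:-40,40:-40]
    cs,_=cv2.findContours(m,0,1)
    g=max(cs,key=cv2.contourArea).reshape(-1,2).astype(np.float32)
    return (g+.5)/k-.5+[x0,y0]
def rect(n,g,z):
    P=np.array([cast(n,u,z)[:2] for u in g],np.float32)
    (c,(w,h),a)=cv2.minAreaRect(P*1000)
    if w<h:w,h,a=h,w,a+90
    a=(a+90)%180-90
    return np.round(c,1),round(w,1),round(h,1),round(a,1)
E
python3 - <<'E'
from h import *
t=cv2.imread("pics/top0.png");s=cv2.imread("pics/side0.png")
for nm,c,z in(("large",(147,263),.036),("medium",(480,293),.032),("small",(275,320),.030)):
    print(nm,rect("top",find(t,"carton",c,28),z))
for c,sc in(((194,278),None),((167,335),(228,189)),((224,335),(234,210)),((437,299),(312,325))):
    g=find(t,"white",c,12,2);w=cv2.minAreaRect(g.astype(np.float32))
    o=["lab",np.round(w[0],1)]
    if sc:
        g2=find(s,"white",sc,9,2);o.append(np.round(tri(w[0],cv2.minAreaRect(g2.astype(np.float32))[0])*1000,1))
    for z in(.045,.061): o+=[np.round(cast("top",w[0],z)[:2]*1000,1),rect("top",find(t,"tub",c,26,3),z)]
    print(*o)
print("stand",rect("top",find(t,"stand",(355,300),60,12),.014))
print("pad",rect("top",find(t,"pad",(382,298),24,3),.016))
print("dock",rect("top",find(t,"tub",(323,302),24,14),.019))
g=find(t,"bell",(194,237),18,3);print("bell",cv2.minEnclosingCircle(g.astype(np.float32)))
for u in((194,236),):print(cast("top",u,.054))
cv2.imwrite("pics/m.png",mask(t,"tub"))
E
```

```text
large (array([577.6, 391.2]), 111.2, 26.7, 10.7)
medium (array([ 498.7, -474.5]), 93.5, 22.4, -9.0)
small (array([419.8,  45. ]), 78.5, 16.9, -2.7)
lab [193.4 279.3] [530.3 284.3] (array([533. , 283.7]), 105.1, 67.4, 4.4) [530.  280.6] (array([532.7, 280. ]), 104.0, 66.6, 4.4)Traceback (most recent call last):
  File "<stdin>", line 10, in <module>
  File "h.py", line 34, in rect
    P=np.array([cast(n,u,z)[:2] for u in g],np.float32)
                ~~~~^^^^^^^
  File "h.py", line 7, in cast
    o,d=ray(n,uv);return o+d*(z-o[2])/d[2]
        ~~~^^^^^^
  File "h.py", line 4, in ray
    p=camera_params(n);R=np.array(p["R"]);t=np.array(p["t"])
ValueError: time passes only in moves, steps and waits
```

```bash
python3 - <<'E'
from workcell import camera_params
import pickle;pickle.dump({n:camera_params(n) for n in("top","side")},open("cam.pkl","wb"))
s=open("h.py").read()
s=s.replace("import manip,get_image,camera_params","import manip,get_image\nimport pickle\nCAM=pickle.load(open('cam.pkl','rb'))").replace("camera_params(n)","CAM[n]")
open("h.py","w").write(s)
E
python3 - <<'E'
from h import *
t=cv2.imread("pics/top0.png");s=cv2.imread("pics/side0.png")
for nm,c,z in(("large",(147,263),.036),("medium",(480,293),.032),("small",(275,320),.030)):
    print(nm,rect("top",find(t,"carton",c,28,11),z))
for c,sc in(((194,278),None),((167,335),(228,189)),((224,335),(234,210)),((437,299),(312,325))):
    g=find(t,"white",c,12,2);w=cv2.minAreaRect(g.astype(np.float32))
    o=["lab",np.round(w[0],1)]
    if sc:
        g2=find(s,"white",sc,9,2);o.append(np.round(tri(w[0],cv2.minAreaRect(g2.astype(np.float32))[0])*1000,1))
    for z in(.045,.061): o+=[np.round(cast("top",w[0],z)[:2]*1000,1),rect("top",find(t,"tub",c,26,3),z)]
    print(*o)
print("stand",rect("top",find(t,"stand",(355,300),60,12),.014))
print("pad",rect("top",find(t,"pad",(382,298),24,3),.016))
print("dock",rect("top",find(t,"tub",(323,302),24,14),.019))
g=find(t,"bell",(194,237),18,3);print("bell",cv2.minEnclosingCircle(g.astype(np.float32)))
for u in((194,236),):print(cast("top",u,.054))
cv2.imwrite("pics/m.png",mask(t,"tub"))
E
```

```text
large (array([573.3, 412.8]), 111.4, 70.3, 11.2)
medium (array([ 495.8, -494. ]), 94.0, 61.9, -8.8)
small (array([420.6,  63. ]), 78.7, 52.9, -2.6)
lab [193.4 279.3] [530.3 284.3] (array([533. , 283.7]), 105.1, 67.4, 4.4) [530.  280.6] (array([532.7, 280. ]), 104.0, 66.6, 4.4)
lab [166.  334.9] [382.5 351.   58.3] [381.1 354.8] (array([373.8, 351.8]), 138.2, 120.1, -90.0) [382.5 350.3] (array([375.3, 347.3]), 136.7, 118.8, -90.0)
lab [223.8 335.4] [381.9 197.2  59.2] [380.  199.9] (array([373.7, 199.5]), 138.2, 119.5, -90.0) [381.4 197.1] (array([375.2, 196.7]), 136.7, 118.2, -90.0)
lab [437.7 299.7] [ 477.2 -377.4   44.6] [ 476.3 -377. ] (array([ 476.4, -375.7]), 104.1, 66.8, -11.1) [ 476.6 -373.4] (array([ 476.8, -372.2]), 102.9, 66.0, -11.1)
stand (array([ 472.2, -156.4]), 258.6, 134.6, -84.0)
pad (array([ 479.5, -228.6]), 105.1, 63.7, 5.8)
dock (array([459.3, -66.9]), 106.4, 76.5, 1.6)
bell ((193.22247314453125, 237.13536071777344), 12.1602144241333)
[0.64711591 0.28310369 0.054     ]
```

```bash
cat >> h.py <<'E'
def plan(wps,start=None):
    """wps: (x,y,z in mm, yaw deg of tool x mod 180); prints rows rel. to start"""
    if start is None:
        s=manip.observe();p=np.array(s["eef_pos"])*1000;R=np.array(s["tcp_rot"]);yaw=np.degrees(np.arctan2(R[1,0],R[0,0]))
        print("at",np.round(p,1),round(yaw,1),"F",np.round(s["ft_force"],1),"w",round(s["grip_width"],3),"t",round(s["clock"],1))
    else:
        p=np.array(start[:3],float);yaw=start[3]
    r=np.radians(yaw);X=np.array([np.cos(r),np.sin(r),0]);Y=np.array([np.sin(r),-np.cos(r),0])
    for w in wps:
        d=np.array(w[:3])-p;dy=(w[3]-yaw+90)%180-90
        print(w,"->",np.round([X@d/400,Y@d/400,-d[2]/400],4).tolist(),"roll",round(-dy/30,3))
E
python3 - <<'E'
from h import *
t=cv2.imread("pics/top0.png")
m=mask(t,"tub")
for c in((167,333),(224,333)):
    im=t.copy();im[346:]=(80,110,140);g=find(im,"tub",c,26,3);print(rect("top",g,.061),g.min(0),g.max(0))
k=6;roi=cv2.resize(t[275:332,305:408],None,fx=k,fy=k,interpolation=2)
h=cv2.cvtColor(roi,cv2.COLOR_BGR2HSV);b=((h[...,2]<105)).astype(np.uint8)*255
n,l,st,ce=cv2.connectedComponentsWithStats(b)
for i in range(1,n):
    if st[i,4]>300:
        u=(ce[i]+.5)/k-.5+[305,275];z=.016 if st[i,4]>5000 else .014
        print(st[i,4],np.round(u,1),np.round(cast("top",u,z)*1000,1))
        if z==.016: print(rect("top",(cv2.findContours((l==i).astype(np.uint8),0,1)[0][0].reshape(-1,2)+.5)/k-.5+[305,275],z))
plan([(382,351,160,-8),(382,351,14,-8)])
E
```

```text
(array([394.1, 348.6]), 81.1, 66.8, -2.8) [153.375 315.125] [179.875 345.375]
(array([392.7, 194.9]), 83.1, 66.7, -6.8) [210.125 315.375] [238.125 345.625]
33191 [381.4 298. ] [ 480.2 -227.9   16. ]
(array([ 480.3, -227.8]), 108.0, 66.0, 5.9)
1267 [330.2 289.7] [502.8 -86.6  14. ]
1232 [316.8 290.9] [499.2 -49.5  14. ]
1264 [333.1 316.8] [428.4 -94.5  14. ]
1320 [319.5 317.9] [425.1 -57.   14. ]
at [192.7 646.3 230.4] 163.4 F [-0.1 -0.1 -0.7] w 1.002 t 0.1
(382, 351, 160, -8) -> [-0.6644, -0.5724, 0.1761] roll -0.287
(382, 351, 14, -8) -> [-0.6644, -0.5724, 0.5411] roll -0.287
```

Deep 1 is at (382,350), yaw −3, and deep 2 at (381,196.5), yaw −7. The dock is at (464,−72) and the pad at (480,−228), both at yaw 6. Going to deep 1.

```bash
python3 - <<'E'
from h import *
plan([(382,350,150,-3),(382,350,13,-3)])
plan([(382,350,130,-3),(464,-72,130,6)],(382,350,13,177))
plan([(464,-72,70,6),(464,-72,29,6),(464,-72,27,6),(464,-72,130,6)],(464,-72,130,186))
E
```

```text
at [192.7 646.3 230.4] 163.4 F [-0.1 -0.1 -0.7] w 1.002 t 0.1
(382, 350, 150, -3) -> [-0.6651, -0.5748, 0.2011] roll -0.453
(382, 350, 13, -3) -> [-0.6651, -0.5748, 0.5436] roll -0.453
(382, 350, 130, -3) -> [0.0, 0.0, -0.2925] roll 0.0
(464, -72, 130, 6) -> [-0.2599, -1.0428, -0.2925] roll -0.3
(464, -72, 70, 6) -> [0.0, 0.0, 0.15] roll 0.0
(464, -72, 29, 6) -> [0.0, 0.0, 0.2525] roll 0.0
(464, -72, 27, 6) -> [0.0, 0.0, 0.2575] roll 0.0
(464, -72, 130, 6) -> [0.0, 0.0, -0.0] roll 0.0
```

>>> step_arm(offset=[[-0.663,-0.573,0.2],[-0.663,-0.573,0.2],[-0.663,-0.573,0.2],[-0.663,-0.573,0.2],[-0.663,-0.573,0.2],[-0.663,-0.573,0.2],[-0.663,-0.573,0.2],[-0.663,-0.573,0.2],[-0.663,-0.573,0.2],[-0.663,-0.573,0.2],[-0.663,-0.573,0.2],[-0.663,-0.573,0.2],[-0.663,-0.573,0.2],[-0.663,-0.573,0.2]], roll=[-0.455,-0.455,-0.455,-0.455,-0.455,-0.455,-0.455,-0.455,-0.455,-0.455,-0.455,-0.455,-0.455,-0.455], gripper=[1,1,1,1,1,1,1,1,1,1,1,1,1,1], newtons=50)

```text
clock: 1.27
eef_pos: [0.3807, 0.353, 0.1515]
tcp_rot: [[-0.999, 0.049, 0.0], [0.049, 0.999, 0.001], [0.0, 0.001, -1.0]]
ft_force: [0.3, 0.2, -0.7]
grip_width: 0.996
finger_force: 0.0
```

>>> step_arm(offset=[[0,0,0.1],[0,0,0.2],[0,0,0.28],[0,0,0.32],[0,0,0.343],[0,0,0.343],[0,0,0.343],[0,0,0.343],[0,0,0.343],[0,0,0.343],[0,0,0.343],[0,0,0.343],[0,0,0.343],[0,0,0.343]], roll=[0,0,0,0,0,0,0,0,0,0,0,0,0,0], gripper=[1,1,1,1,1,1,1,-1,-1,-1,-1,-1,-1,-1])

```text
clock: 2.43
eef_pos: [0.3824, 0.3525, 0.0157]
tcp_rot: [[-0.999, 0.051, 0.002], [0.051, 0.999, 0.002], [-0.002, 0.002, -1.0]]
ft_force: [-1.0, -0.9, 7.7]
grip_width: 0.745
finger_force: 54.1
```

>>> step_arm(offset=[[0,0,-0.1],[0,0,-0.2],[0,0,-0.3],[-0.15,-0.6,-0.3],[-0.15,-0.6,-0.3],[-0.15,-0.6,-0.3],[-0.15,-0.6,-0.3],[-0.15,-0.6,-0.3],[-0.15,-0.6,-0.3],[-0.15,-0.6,-0.3]], roll=[0,0,0,0,0,0,0,-0.3,-0.3,-0.3], gripper=[-1,-1,-1,-1,-1,-1,-1,-1,-1,-1])

```text
clock: 3.27
eef_pos: [0.4294, 0.1005, 0.1345]
tcp_rot: [[-0.995, -0.098, 0.0], [-0.098, 0.995, -0.003], [0.0, -0.003, -1.0]]
ft_force: [-0.1, 0.2, -2.4]
grip_width: 0.745
finger_force: 57.4
```

```bash
python3 - <<'E'
from h import *
plan([(464,-72,130,6)])
E
```

```text
at [429.4 100.5 134.5] -174.4 F [-0.1  0.2 -2.4] w 0.745 t 3.3
(464, -72, 130, 6) -> [-0.0437, -0.4376, 0.0112] roll -0.012
```

>>> step_arm(offset=[[-0.044,-0.435,0.01],[-0.044,-0.435,0.01],[-0.044,-0.435,0.01],[-0.044,-0.435,0.01],[-0.044,-0.435,0.01],[-0.044,-0.435,0.01],[-0.044,-0.435,0.01],[-0.044,-0.435,0.01],[-0.044,-0.435,0.01],[-0.044,-0.435,0.01]], roll=[0,0,0,0,0,0,0,0,0,0], gripper=[-1,-1,-1,-1,-1,-1,-1,-1,-1,-1])

```text
clock: 4.1
eef_pos: [0.4648, -0.061, 0.1301]
tcp_rot: [[-0.994, -0.108, -0.0], [-0.108, 0.994, 0.0], [0.0, 0.0, -1.0]]
ft_force: [-0.1, 0.8, -2.5]
grip_width: 0.743
finger_force: 57.3
```

```bash
python3 - <<'E'
from h import *
plan([(464,-72,130,6)])
im=get_image("top");cv2.imwrite("pics/t1.png",im)
g=find(im,"white",(328,300),22,2);print(cast("top",cv2.minAreaRect(g.astype(np.float32))[0],.134+.045)*1000)
E
```

```text
at [464.8 -61.  130.1] -173.8 F [-0.1  0.8 -2.5] w 0.743 t 4.1
(464, -72, 130, 6) -> [0.0049, -0.0272, 0.0003] roll 0.006Traceback (most recent call last):
  File "<stdin>", line 4, in <module>
  File "h.py", line 33, in find
    g=max(cs,key=cv2.contourArea).reshape(-1,2).astype(np.float32)
      ~~~^^^^^^^^^^^^^^^^^^^^^^^^
ValueError: max() iterable argument is empty
```

>>> step_arm(offset=[[0.003,-0.027,0],[0.003,-0.027,0],[0.003,-0.027,0.05],[0.003,-0.027,0.1],[0.003,-0.027,0.15],[0.003,-0.027,0.2],[0.003,-0.027,0.21],[0.003,-0.027,0.21],[0.003,-0.027,0.21]], roll=[0,0,0,0,0,0,0,0,0], gripper=[-1,-1,-1,-1,-1,-1,-1,-1,-1])

```text
clock: 4.9
eef_pos: [0.4652, -0.0731, 0.0466]
tcp_rot: [[-0.994, -0.106, 0.0], [-0.106, 0.994, 0.0], [-0.0, 0.0, -1.0]]
ft_force: [-0.0, 0.7, -1.5]
grip_width: 0.75
finger_force: 57.2
```

```bash
python3 - <<'E'
from h import *
plan([(464,-72,30,6)])
im=get_image("side");cv2.imwrite("pics/s1.png",cv2.resize(im[220:340,220:340],(600,600),interpolation=3))
E
```

```text
at [465.2 -73.1  46.6] -173.9 F [-0.   0.7 -1.5] w 0.75 t 4.9
(464, -72, 30, 6) -> [0.0026, 0.0031, 0.0414] roll 0.002
```

View pics/s1.png

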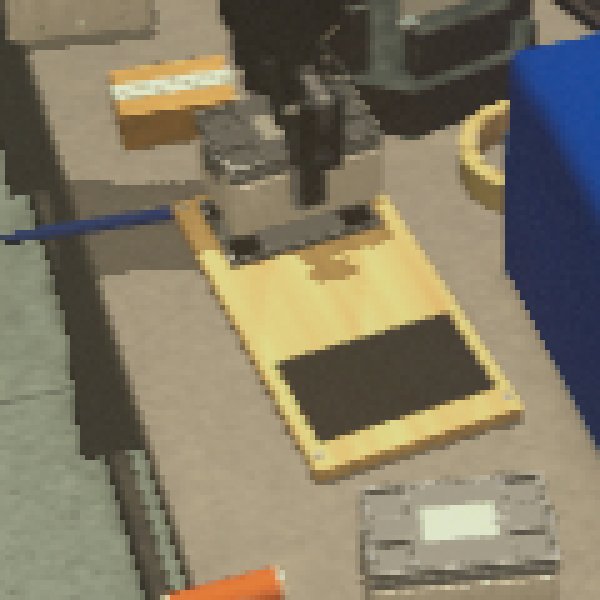

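The tub hangs just above the dock (crop ~290,170), aligned over its recesses. Lowering it.

>>> step_arm(offset=[[0.002,0.002,0.01],[0.002,0.002,0.02],[0.002,0.002,0.03],[0.002,0.002,0.035],[0.002,0.002,0.04],[0.002,0.002,0.045],[0.002,0.002,0.05],[0.002,0.002,0.05]], roll=[0,0,0,0,0,0,0,0], gripper=[-1,-1,-1,-1,-1,-1,-1,-1])

```text
clock: 5.62
eef_pos: [0.464, -0.0727, 0.0295]
tcp_rot: [[-0.995, -0.105, -0.0], [-0.105, 0.995, 0.002], [-0.0, 0.002, -1.0]]
ft_force: [-16.0, 2.6, 55.0]
grip_width: 0.741
finger_force: 63.5
```

>>> step_arm(offset=[[0,0,-0.006],[0,0,-0.006],[0,0,-0.006],[0,0,-0.006],[0,0,-0.006],[0,0,-0.1],[0,0,-0.2],[0,0,-0.3],[0,0,-0.3],[0,0,-0.3]], roll=[0,0,0,0,0,0,0,0,0,0], gripper=[-1,1,1,1,1,1,1,1,1,1])

```text
clock: 6.45
eef_pos: [0.4657, -0.0727, 0.148]
tcp_rot: [[-0.994, -0.105, 0.005], [-0.105, 0.994, 0.0], [-0.005, -0.0, -1.0]]
ft_force: [0.3, -0.6, -0.6]
grip_width: 0.994
finger_force: 0.0
```

```bash
python3 - <<'E'
from h import *
plan([(381,196.6,150,-7)])
E
```

```text
at [465.7 -72.7 148. ] -173.9 F [ 0.3 -0.6 -0.6] w 0.994 t 6.5
(381, 196.6, 150, -7) -> [0.1395, 0.6917, -0.005] roll 0.435
```

>>> step_arm(offset=[[0.14,0.691,0],[0.14,0.691,0],[0.14,0.691,0],[0.14,0.691,0],[0.14,0.691,0],[0.14,0.691,0],[0.14,0.691,0],[0.14,0.691,0],[0.14,0.691,0],[0.14,0.691,0],[0.14,0.691,0],[0.14,0.691,0],[0.14,0.691,0]], roll=[0.435,0.435,0.435,0.435,0.435,0.435,0.435,0.435,0.435,0.435,0.435,0.435,0.435], gripper=[1,1,1,1,1,1,1,1,1,1,1,1,1])

```text
clock: 7.53
eef_pos: [0.3795, 0.1948, 0.1458]
tcp_rot: [[-0.992, 0.125, -0.0], [0.125, 0.992, -0.001], [0.0, -0.001, -1.0]]
ft_force: [0.3, -1.1, 0.3]
grip_width: 1.001
finger_force: 0.0
```

```bash
python3 - <<'E'
from h import *
plan([(381,196.6,150,-7),(381,196.6,14,-7)])
im=get_image("top")
g=find(im,"white",(323,301),12,2);print(cast("top",cv2.minAreaRect(g.astype(np.float32))[0],.075)*1000,rect("top",find(im,"tub",(324,302),18,3),.075))
E
```

```text
at [379.5 194.8 145.8] 172.8 F [ 0.3 -1.1  0.3] w 1.001 t 7.5
(381, 196.6, 150, -7) -> [-0.0031, 0.0049, -0.0104] roll -0.006
(381, 196.6, 14, -7) -> [-0.0031, 0.0049, 0.3296] roll -0.006
[466.45818936 -73.77876745  75.        ] (array([468.6, -73.2]), 93.6, 63.3, 5.4)
```

>>> step_arm(offset=[[-0.003,0.005,0.1],[-0.003,0.005,0.2],[-0.003,0.005,0.28],[-0.003,0.005,0.31],[-0.003,0.005,0.33],[-0.003,0.005,0.33],[-0.003,0.005,0.33],[-0.003,0.005,0.33],[-0.003,0.005,0.33],[-0.003,0.005,0.33],[-0.003,0.005,0.33],[-0.003,0.005,0.33],[-0.003,0.005,0.33]], roll=[0,0,0,0,0,0,0,0,0,0,0,0,0], gripper=[1,1,1,1,1,1,1,-1,-1,-1,-1,-1,-1])

```text
clock: 8.67
eef_pos: [0.3816, 0.1987, 0.0155]
tcp_rot: [[-0.993, 0.122, 0.002], [0.122, 0.993, 0.002], [-0.002, 0.002, -1.0]]
ft_force: [-0.4, -0.9, 6.6]
grip_width: 0.746
finger_force: 53.4
```

```bash
python3 - <<'E'
from h import *
plan([(381,196.6,165,-7),(465,-73,165,6)])
E
```

```text
at [381.6 198.7  15.5] 173.0 F [-0.4 -0.9  6.6] w 0.746 t 8.7
(381, 196.6, 165, -7) -> [0.0008, -0.0053, -0.3738] roll -0.0
(465, -73, 165, 6) -> [-0.2898, -0.6487, -0.3738] roll -0.434
```

>>> step_arm(offset=[[0,0,-0.1],[0,0,-0.2],[0,0,-0.3],[0,0,-0.37],[-0.29,-0.648,-0.37],[-0.29,-0.648,-0.37],[-0.29,-0.648,-0.37],[-0.29,-0.648,-0.37],[-0.29,-0.648,-0.37],[-0.29,-0.648,-0.37],[-0.29,-0.648,-0.37],[-0.29,-0.648,-0.37],[-0.29,-0.648,-0.37],[-0.29,-0.648,-0.37],[-0.29,-0.648,-0.37],[-0.29,-0.648,-0.37],[-0.29,-0.648,-0.37]], roll=[0,0,0,0,-0.434,-0.434,-0.434,-0.434,-0.434,-0.434,-0.434,-0.434,-0.434,-0.434,-0.434,-0.434,-0.434], gripper=[-1,-1,-1,-1,-1,-1,-1,-1,-1,-1,-1,-1,-1,-1,-1,-1,-1])

```text
clock: 10.08
eef_pos: [0.4639, -0.0718, 0.1621]
tcp_rot: [[-0.994, -0.107, -0.0], [-0.107, 0.994, 0.001], [0.0, 0.001, -1.0]]
ft_force: [0.5, -0.2, -0.7]
grip_width: 0.742
finger_force: 56.8
```

```bash
python3 - <<'E'
from h import *
plan([(464.5,-73,100,6)])
E
```

```text
at [463.9 -71.8 162.1] -173.8 F [ 0.5 -0.2 -0.7] w 0.742 t 10.1
(464.5, -73, 100, 6) -> [-0.0011, -0.0032, 0.1554] roll 0.006
```

>>> step_arm(offset=[[-0.001,-0.003,0.08],[-0.001,-0.003,0.15],[-0.001,-0.003,0.155],[-0.001,-0.003,0.155],[-0.001,-0.003,0.155],[-0.001,-0.003,0.155]], roll=[0,0,0,0,0,0], gripper=[-1,-1,-1,-1,-1,-1])

```text
clock: 10.58
eef_pos: [0.4658, -0.0743, 0.1015]
tcp_rot: [[-0.994, -0.105, 0.002], [-0.105, 0.994, 0.0], [-0.002, -0.0, -1.0]]
ft_force: [0.4, 0.2, -2.7]
grip_width: 0.743
finger_force: 56.6
```

```bash
python3 - <<'E'
from h import *
plan([(464.5,-73,85.5,6)])
im=get_image("side");cv2.imwrite("pics/s2.png",cv2.resize(im[210:310,225:325],(600,600),interpolation=3))
E
```

```text
at [465.8 -74.3 101.5] -174.0 F [ 0.4  0.2 -2.7] w 0.743 t 10.6
(464.5, -73, 85.5, 6) -> [0.0029, 0.0035, 0.04] roll 0.001
```

View pics/s2.png

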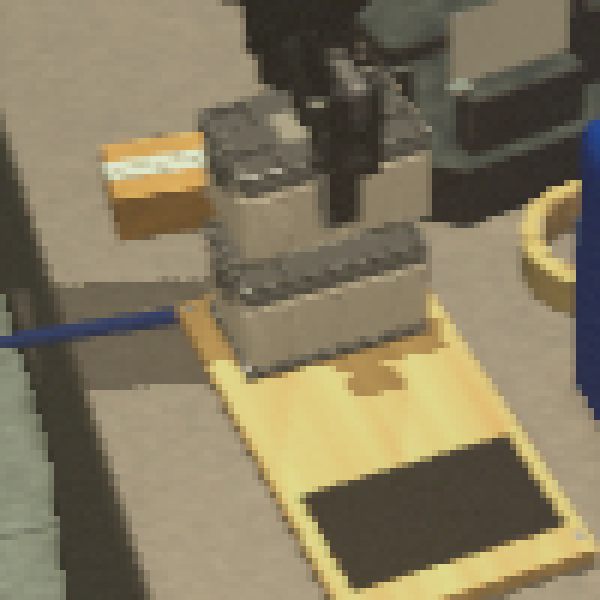

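The first tub is seated flush on the dock, and the second is aligned just above it (crop ~320,180). Lowering.

>>> step_arm(offset=[[0.002,0.002,0.01],[0.002,0.002,0.02],[0.002,0.002,0.03],[0.002,0.002,0.035],[0.002,0.002,0.04],[0.002,0.002,0.043],[0.002,0.002,0.043]], roll=[0,0,0,0,0,0,0], gripper=[-1,-1,-1,-1,-1,-1,-1])

```text
clock: 11.22
eef_pos: [0.4637, -0.0737, 0.0853]
tcp_rot: [[-0.995, -0.104, -0.001], [-0.104, 0.995, 0.002], [0.0, 0.002, -1.0]]
ft_force: [-12.9, 1.7, 36.4]
grip_width: 0.743
finger_force: 60.9
```

>>> step_arm(offset=[[0,0,-0.004],[0,0,-0.004],[0,0,-0.004],[0,0,-0.004],[0,0,-0.004],[0,0,-0.1],[0,0,-0.2],[0,0,-0.25],[0,0,-0.25]], roll=[0,0,0,0,0,0,0,0,0], gripper=[-1,1,1,1,1,1,1,1,1])

```text
clock: 11.97
eef_pos: [0.4668, -0.074, 0.187]
tcp_rot: [[-0.994, -0.104, 0.008], [-0.104, 0.995, 0.0], [-0.008, -0.0, -1.0]]
ft_force: [0.8, -0.2, -0.7]
grip_width: 0.999
finger_force: 0.0
```

```bash
python3 - <<'E'
from h import *
plan([(531.5,284,180,4.4)])
for z in(0,.05,.1,.12): print(z,[np.round(cast("top",u,z)[:2]*1000) for u in((220.2,237.4),(230.5,290),(227,275))])
im=get_image("top")
g=find(im,"white",(323,301),14,2);print(cast("top",cv2.minAreaRect(g.astype(np.float32))[0],.131)*1000)
print("large",rect("top",find(im,"carton",(147,263),28,11),.036))
cv2.imwrite("pics/t2.png",im)
E
```

```text
at [466.8 -74.  187. ] -174.0 F [ 0.8 -0.2 -0.7] w 0.999 t 12.0
(531.5, 284, 180, 4.4) -> [-0.2545, 0.8733, 0.0176] roll 0.053
0 [array([649., 222.]), array([501., 191.]), array([543., 202.])]
0.05 [array([644., 213.]), array([502., 183.]), array([542., 193.])]
0.1 [array([639., 204.]), array([502., 175.]), array([541., 184.])]
0.12 [array([637., 200.]), array([502., 171.]), array([540., 181.])]Traceback (most recent call last):
  File "<stdin>", line 5, in <module>
  File "h.py", line 33, in find
    g=max(cs,key=cv2.contourArea).reshape(-1,2).astype(np.float32)
      ~~~^^^^^^^^^^^^^^^^^^^^^^^^
ValueError: max() iterable argument is empty
```

>>> step_arm(offset=[[-0.255,0.873,-0.03],[-0.255,0.873,-0.03],[-0.255,0.873,-0.03],[-0.255,0.873,-0.03],[-0.255,0.873,-0.03],[-0.255,0.873,-0.03],[-0.255,0.873,-0.03],[-0.255,0.873,-0.03],[-0.255,0.873,-0.03],[-0.255,0.873,0.0],[-0.255,0.873,0.1],[-0.255,0.873,0.15],[-0.255,0.873,0.15],[-0.255,0.873,0.15],[-0.255,0.873,0.15]], roll=[0.053,0.053,0.053,0.053,0.053,0.053,0.053,0.053,0.053,0.053,0.053,0.053,0.053,0.053,0.053], gripper=[1,1,1,1,1,1,1,1,1,1,1,1,1,1,1])

```text
clock: 13.27
eef_pos: [0.5291, 0.2841, 0.1234]
tcp_rot: [[-0.997, -0.077, 0.0], [-0.077, 0.997, 0.0], [-0.0, 0.0, -1.0]]
ft_force: [-0.4, 1.0, -0.4]
grip_width: 0.997
finger_force: 0.0
```

```bash
python3 - <<'E'
from h import *
plan([(531.5,284,9,4.4)])
im=get_image("top")
print("large",rect("top",find(im,"carton",(147,263),28,11),.036))
g=find(im,"white",(323,301),14,2);print(cast("top",cv2.minAreaRect(g.astype(np.float32))[0],.131)*1000)
E
```

```text
at [529.1 284.1 123.4] -175.6 F [-0.4  1.  -0.4] w 0.997 t 13.3
(531.5, 284, 9, 4.4) -> [-0.0059, -0.0007, 0.2859] roll -0.0
large (array([611.3, 420.1]), 70.2, 35.2, -77.2)
[464.83443681 -74.78048829 131.        ]
```

>>> step_arm(offset=[[-0.004,0,0.1],[-0.004,0,0.18],[-0.004,0,0.24],[-0.004,0,0.27],[-0.004,0,0.286],[-0.004,0,0.286],[-0.004,0,0.286],[-0.004,0,0.286],[-0.004,0,0.286],[-0.004,0,0.286],[-0.004,0,0.286],[-0.004,0,0.286],[-0.004,0,0.286]], roll=[0,0,0,0,0,0,0,0,0,0,0,0,0], gripper=[1,1,1,1,1,1,1,-1,-1,-1,-1,-1,-1])

```text
clock: 14.4
eef_pos: [0.5314, 0.2851, 0.0104]
tcp_rot: [[-0.997, -0.077, 0.003], [-0.077, 0.997, 0.002], [-0.003, 0.001, -1.0]]
ft_force: [-1.4, -0.0, 6.4]
grip_width: 0.739
finger_force: 54.0
```

```bash
python3 - <<'E'
from h import *
s=manip.observe();z=s["eef_pos"][2]*1000
plan([(531.5,284,200,4.4),(465,-73.5,200,6),(465,-73.5,z+126,6)])
E
```

```text
at [531.4 285.1  10.4] -175.6 F [-1.4 -0.   6.4] w 0.739 t 14.4
(531.5, 284, 200, 4.4) -> [-0.0, -0.0027, -0.474] roll 0.001
(465, -73.5, 200, 6) -> [0.2346, -0.8809, -0.474] roll -0.053
(465, -73.5, np.float64(136.38968296946382), 6) -> [0.2346, -0.8809, -0.315] roll -0.053
```

>>> step_arm(offset=[[0,0,-0.1],[0,0,-0.2],[0,0,-0.3],[0,0,-0.4],[0,0,-0.48],[0.235,-0.88,-0.48],[0.235,-0.88,-0.48],[0.235,-0.88,-0.48],[0.235,-0.88,-0.48],[0.235,-0.88,-0.48],[0.235,-0.88,-0.48],[0.235,-0.88,-0.48],[0.235,-0.88,-0.48],[0.235,-0.88,-0.48],[0.235,-0.88,-0.48],[0.235,-0.88,-0.48],[0.235,-0.88,-0.48],[0.235,-0.88,-0.48],[0.235,-0.88,-0.48],[0.235,-0.88,-0.42]], roll=[0,0,0,0,0,-0.05,-0.05,-0.05,-0.05,-0.05,-0.05,-0.05,-0.05,-0.05,-0.05,-0.05,-0.05,-0.05,-0.05,-0.05], gripper=[-1,-1,-1,-1,-1,-1,-1,-1,-1,-1,-1,-1,-1,-1,-1,-1,-1,-1,-1,-1])

```text
clock: 16.07
eef_pos: [0.4671, -0.0728, 0.1796]
tcp_rot: [[-0.994, -0.105, 0.008], [-0.105, 0.994, 0.001], [-0.008, -0.0, -1.0]]
ft_force: [1.6, 1.0, -3.1]
grip_width: 0.743
finger_force: 57.4
```

```bash
python3 - <<'E'
from h import *
plan([(465,-73.5,152,6)])
im=get_image("top")
print("large",rect("top",find(im,"carton",(147,263),28,11),.036))
E
```

```text
at [467.1 -72.8 179.6] -173.9 F [ 1.6  1.  -3.1] w 0.743 t 16.1
(465, -73.5, 152, 6) -> [0.0055, -0.0013, 0.069] roll 0.002
large (array([601.1, 392.4]), 111.8, 69.8, 11.0)
```

>>> step_arm(offset=[[0.004,-0.001,0.04],[0.004,-0.001,0.069],[0.004,-0.001,0.069],[0.004,-0.001,0.069],[0.004,-0.001,0.069]], roll=[0,0,0,0,0], gripper=[-1,-1,-1,-1,-1])

```text
clock: 16.53
eef_pos: [0.4626, -0.074, 0.1495]
tcp_rot: [[-0.995, -0.104, 0.0], [-0.104, 0.995, 0.0], [-0.0, -0.0, -1.0]]
ft_force: [0.3, 0.6, -1.9]
grip_width: 0.738
finger_force: 57.1
```

```bash
python3 - <<'E'
from h import *
plan([(465,-73.5,136.4,6)])
E
```

```text
at [462.6 -74.  149.5] -174.0 F [ 0.3  0.6 -1.9] w 0.738 t 16.5
(465, -73.5, 136.4, 6) -> [-0.0061, 0.0006, 0.0328] roll -0.001
```

>>> step_arm(offset=[[-0.004,0.001,0.008],[-0.004,0.001,0.016],[-0.004,0.001,0.022],[-0.004,0.001,0.027],[-0.004,0.001,0.032],[-0.004,0.001,0.034],[-0.004,0.001,0.034]], roll=[0,0,0,0,0,0,0], gripper=[-1,-1,-1,-1,-1,-1,-1])

```text
clock: 17.12
eef_pos: [0.4636, -0.074, 0.1363]
tcp_rot: [[-0.995, -0.103, -0.0], [-0.103, 0.995, 0.001], [0.0, 0.001, -1.0]]
ft_force: [-5.5, 0.3, 11.9]
grip_width: 0.74
finger_force: 59.2
```

>>> step_arm(offset=[[0,0,0.003],[0,0,0.003],[0,0,0.003]], roll=[0,0,0], gripper=[-1,-1,-1])

```text
clock: 17.37
eef_pos: [0.4638, -0.074, 0.1361]
tcp_rot: [[-0.995, -0.103, 0.0], [-0.103, 0.995, 0.001], [-0.0, 0.001, -1.0]]
ft_force: [-9.9, 1.2, 25.8]
grip_width: 0.741
finger_force: 60.8
```

>>> step_arm(offset=[[0,0,-0.004],[0,0,-0.004],[0,0,-0.004],[0,0,-0.004],[0,0,-0.1],[0,0,-0.2],[0,0,-0.2],[0,0,-0.2]], roll=[0,0,0,0,0,0,0,0], gripper=[-1,1,1,1,1,1,1,1])

```text
clock: 18.03
eef_pos: [0.4654, -0.0738, 0.2161]
tcp_rot: [[-0.995, -0.103, 0.005], [-0.103, 0.995, 0.0], [-0.005, -0.0, -1.0]]
ft_force: [0.6, 0.3, -0.4]
grip_width: 0.999
finger_force: 0.0
```

```bash
python3 - <<'E'
from h import *
plan([(476.5,-376.5,220,-11),(476.5,-376.5,120,-11)])
E
```

```text
at [465.4 -73.8 216.1] -174.1 F [ 0.6  0.3 -0.4] w 0.999 t 18.0
(476.5, -376.5, 220, -11) -> [0.0506, -0.7555, -0.0098] roll 0.564
(476.5, -376.5, 120, -11) -> [0.0506, -0.7555, 0.2402] roll 0.564
```

>>> step_arm(offset=[[0.05,-0.755,-0.01],[0.05,-0.755,-0.01],[0.05,-0.755,-0.01],[0.05,-0.755,-0.01],[0.05,-0.755,-0.01],[0.05,-0.755,-0.01],[0.05,-0.755,0.1],[0.05,-0.755,0.24],[0.05,-0.755,0.24],[0.05,-0.755,0.24],[0.05,-0.755,0.24],[0.05,-0.755,0.24],[0.05,-0.755,0.24]], roll=[0.564,0.564,0.564,0.564,0.564,0.564,0.564,0.564,0.564,0.564,0.564,0.564,0.564], gripper=[1,1,1,1,1,1,1,1,1,1,1,1,1])

```text
clock: 19.12
eef_pos: [0.4763, -0.3761, 0.12]
tcp_rot: [[-0.982, 0.19, 0.003], [0.19, 0.982, -0.001], [-0.003, -0.001, -1.0]]
ft_force: [-0.3, 0.2, -0.2]
grip_width: 1.002
finger_force: 0.0
```

```bash
python3 - <<'E'
from h import *
plan([(476.5,-376.5,9,-11)])
im=get_image("top");cv2.imwrite("pics/t3.png",im)
g=find(im,"white",(323,301),15,2);print(cast("top",cv2.minAreaRect(g.astype(np.float32))[0],.171)*1000)
print("large",rect("top",find(im,"carton",(152,253),30,11),.036))
E
```

```text
at [ 476.3 -376.1  120. ] 169.1 F [-0.3  0.2 -0.2] w 1.002 t 19.1
(476.5, -376.5, 9, -11) -> [-0.0008, -0.0008, 0.2775] roll 0.002
[466.60875151 -75.17101814 171.        ]
large (array([600.9, 392.3]), 111.3, 69.8, 10.9)
```

>>> step_arm(offset=[[0,0,0.1],[0,0,0.18],[0,0,0.24],[0,0,0.265],[0,0,0.278],[0,0,0.278],[0,0,0.278],[0,0,0.278],[0,0,0.278],[0,0,0.278],[0,0,0.278],[0,0,0.278]], roll=[0,0,0,0,0,0,0,0,0,0,0,0], gripper=[1,1,1,1,1,1,-1,-1,-1,-1,-1,-1])

```text
clock: 20.17
eef_pos: [0.4762, -0.3771, 0.009]
tcp_rot: [[-0.982, 0.191, 0.003], [0.191, 0.982, -0.001], [-0.003, -0.001, -1.0]]
ft_force: [-0.4, 1.7, 6.9]
grip_width: 0.744
finger_force: 55.2
```

```bash
python3 - <<'E'
from h import *
s=manip.observe();z=s["eef_pos"][2]*1000
plan([(465,-74,235,6),(465,-74,z+166,6)])
E
```

```text
at [ 476.2 -377.1    9. ] 169.0 F [-0.4  1.7  6.9] w 0.744 t 20.2
(465, -74, 235, 6) -> [0.1721, 0.7384, -0.565] roll -0.567
(465, -74, np.float64(174.99264567484144), 6) -> [0.1721, 0.7384, -0.415] roll -0.567
```

>>> step_arm(offset=[[0,0,-0.1],[0,0,-0.2],[0,0,-0.3],[0,0,-0.4],[0,0,-0.5],[0,0,-0.565],[0.17,0.738,-0.565],[0.17,0.738,-0.565],[0.17,0.738,-0.565],[0.17,0.738,-0.565],[0.17,0.738,-0.565],[0.17,0.738,-0.565],[0.17,0.738,-0.565],[0.17,0.738,-0.565],[0.17,0.738,-0.565],[0.17,0.738,-0.565],[0.17,0.738,-0.565],[0.17,0.738,-0.565],[0.17,0.738,-0.52],[0.17,0.738,-0.5]], roll=[0,0,0,0,0,0,-0.567,-0.567,-0.567,-0.567,-0.567,-0.567,-0.567,-0.567,-0.567,-0.567,-0.567,-0.567,-0.567,-0.567], gripper=[-1,-1,-1,-1,-1,-1,-1,-1,-1,-1,-1,-1,-1,-1,-1,-1,-1,-1,-1,-1])

```text
clock: 21.83
eef_pos: [0.464, -0.0749, 0.2059]
tcp_rot: [[-0.995, -0.102, -0.001], [-0.102, 0.995, -0.0], [0.001, -0.0, -1.0]]
ft_force: [-0.4, -0.5, -2.7]
grip_width: 0.742
finger_force: 57.0
```

>>> step_arm(offset=[[0,0,0.02],[0,0,0.04],[0,0,0.045],[0,0,0.045],[0,0,0.045],[0,0,0.045]], roll=[0,0,0,0,0,0], gripper=[-1,-1,-1,-1,-1,-1])

```text
clock: 22.33
eef_pos: [0.4649, -0.0736, 0.1893]
tcp_rot: [[-0.995, -0.105, 0.001], [-0.105, 0.995, 0.0], [-0.001, -0.0, -1.0]]
ft_force: [0.1, 0.6, -1.8]
grip_width: 0.742
finger_force: 57.0
```

```bash
python3 - <<'E'
from h import *
plan([(465,-74,175,6)])
E
```

```text
at [464.9 -73.6 189.3] -174.0 F [ 0.1  0.6 -1.8] w 0.742 t 22.3
(465, -74, 175, 6) -> [-0.0002, -0.0011, 0.0358] roll 0.0
```

>>> step_arm(offset=[[0,-0.001,0.01],[0,-0.001,0.018],[0,-0.001,0.025],[0,-0.001,0.031],[0,-0.001,0.036],[0,-0.001,0.039],[0,-0.001,0.039],[0,-0.001,0.039]], roll=[0,0,0,0,0,0,0,0], gripper=[-1,-1,-1,-1,-1,-1,-1,-1])

```text
clock: 23.0
eef_pos: [0.465, -0.0741, 0.1748]
tcp_rot: [[-0.995, -0.105, 0.001], [-0.105, 0.995, 0.001], [-0.001, 0.0, -1.0]]
ft_force: [-5.5, 1.3, 16.5]
grip_width: 0.744
finger_force: 59.3
```

>>> step_arm(offset=[[0,0,-0.004],[0,0,-0.004],[0,0,-0.004],[0,0,-0.004],[0,0,-0.004],[0,0,-0.1],[0,0,-0.18],[0,0,-0.18],[0,0,-0.18]], roll=[0,0,0,0,0,0,0,0,0], gripper=[-1,1,1,1,1,1,1,1,1])

```text
clock: 23.75
eef_pos: [0.4658, -0.0739, 0.2469]
tcp_rot: [[-0.994, -0.105, 0.004], [-0.105, 0.994, 0.0], [-0.004, -0.0, -1.0]]
ft_force: [0.4, 0.1, 0.4]
grip_width: 0.996
finger_force: 0.0
```

```bash
python3 - <<'E'
from h import *
plan([(601,392.3,250,11)])
t=cv2.imread("pics/t3.png");s=get_image("side");cv2.imwrite("pics/sx.png",s)
o=np.zeros((600,800,3),np.uint8)
o[:400,:400]=cv2.resize(t[180:340,60:220],(400,400),interpolation=3)
o[:,400:]=cv2.resize(s[140:320,210:330],(400,600),interpolation=3)
cv2.imwrite("pics/c3.png",o)
E
```

```text
at [465.8 -73.9 246.9] -174.0 F [0.4 0.1 0.4] w 0.996 t 23.8
(601, 392.3, 250, 11) -> [-0.4583, 1.1238, -0.0077] roll -0.166
```

View pics/c3.png

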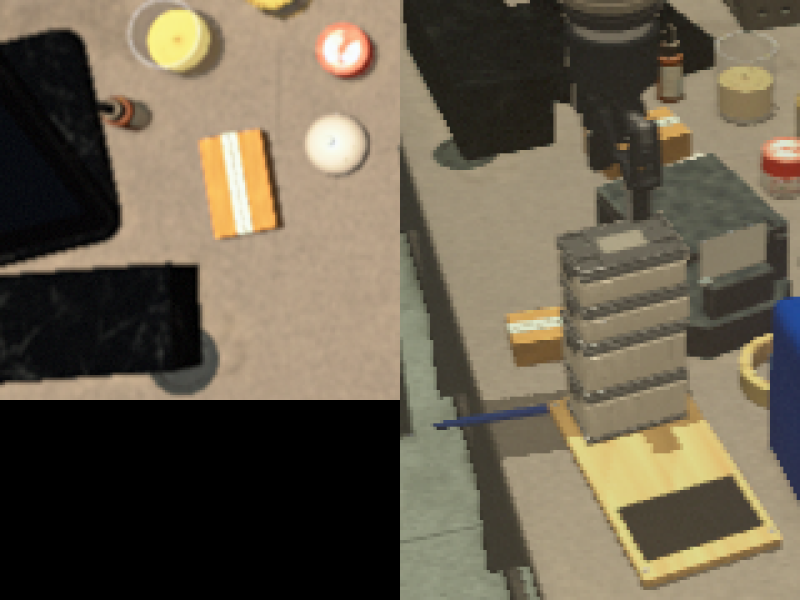

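Four tubs are stacked flush on the dock (crop ~625,330). The large carton sits clear of the black till base (crop ~240,185). Fetching the large carton.

>>> step_arm(offset=[[-0.23,0.56,0],[-0.23,0.56,0],[-0.23,0.56,0],[-0.23,0.56,0],[-0.23,0.56,0],[-0.23,0.56,0],[-0.4,0.98,0],[-0.458,1,0],[-0.458,1,0],[-0.458,1,0],[-0.458,1,0],[-0.458,1,0],[-0.458,1,0],[-0.458,1,0]], roll=[-0.166,-0.166,-0.166,-0.166,-0.166,-0.166,-0.166,-0.166,-0.166,-0.166,-0.166,-0.166,-0.166,-0.166], gripper=[1,1,1,1,1,1,1,1,1,1,1,1,1,1])

```text
clock: 24.97
eef_pos: [0.6042, 0.342, 0.2433]
tcp_rot: [[-0.982, -0.19, -0.002], [-0.19, 0.982, -0.003], [0.003, -0.002, -1.0]]
ft_force: [-0.2, -1.5, 0.5]
grip_width: 0.998
finger_force: 0.0
```

```bash
python3 - <<'E'
from h import *
plan([(601,392.3,100,11),(601,392.3,6,11)])
E
```

```text
at [604.2 342.  243.3] -169.0 F [-0.2 -1.5  0.5] w 0.998 t 25.0
(601, 392.3, 100, 11) -> [-0.016, 0.1251, 0.3582] roll -0.001
(601, 392.3, 6, 11) -> [-0.016, 0.1251, 0.5932] roll -0.001
```

>>> step_arm(offset=[[-0.015,0.125,0.02],[-0.015,0.125,0.1],[-0.015,0.125,0.2],[-0.015,0.125,0.3],[-0.015,0.125,0.36],[-0.015,0.125,0.36],[-0.015,0.125,0.36],[-0.015,0.125,0.36]], roll=[0,0,0,0,0,0,0,0], gripper=[1,1,1,1,1,1,1,1])

```text
clock: 25.63
eef_pos: [0.6026, 0.3928, 0.1036]
tcp_rot: [[-0.982, -0.189, 0.003], [-0.189, 0.982, 0.001], [-0.003, 0.001, -1.0]]
ft_force: [0.5, 0.9, 0.8]
grip_width: 1.002
finger_force: 0.0
```

```bash
python3 - <<'E'
from h import *
plan([(601,392.3,6,11)])
im=get_image("top");s=get_image("side")
o=np.zeros((400,800,3),np.uint8)
o[:,:400]=cv2.resize(im[180:340,60:220],(400,400),interpolation=3)
o[:,400:]=cv2.resize(s[120:220,230:330],(400,400),interpolation=3)
cv2.imwrite("pics/c4.png",o)
E
```

```text
at [602.6 392.8 103.6] -169.1 F [0.5 0.9 0.8] w 1.002 t 25.6
(601, 392.3, 6, 11) -> [0.0042, -0.0006, 0.2439] roll -0.003
```

View pics/c4.png

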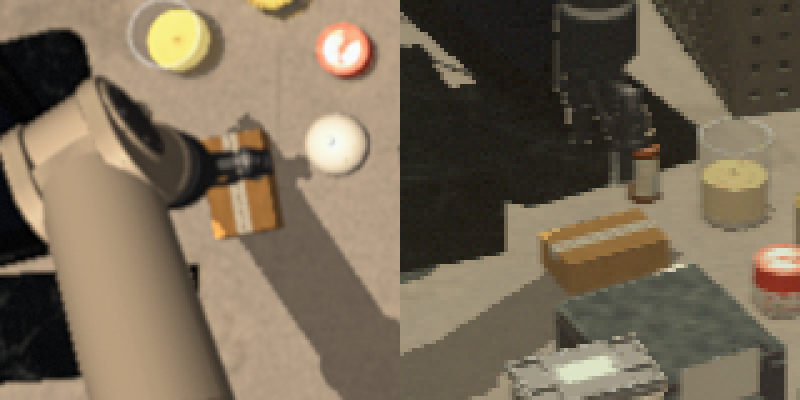

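The gripper hangs over the carton (crop ~240,165) with clearance to the bell and the bottle. Descending.

>>> step_arm(offset=[[0.003,0,0.08],[0.003,0,0.15],[0.003,0,0.2],[0.003,0,0.23],[0.003,0,0.243],[0.003,0,0.243],[0.003,0,0.243],[0.003,0,0.243],[0.003,0,0.243],[0.003,0,0.243],[0.003,0,0.243],[0.003,0,0.243]], roll=[0,0,0,0,0,0,0,0,0,0,0,0], gripper=[1,1,1,1,1,1,-1,-1,-1,-1,-1,-1])

```text
clock: 26.73
eef_pos: [0.6014, 0.394, 0.0064]
tcp_rot: [[-0.982, -0.191, 0.003], [-0.191, 0.982, 0.002], [-0.003, 0.001, -1.0]]
ft_force: [-1.0, -0.3, 7.0]
grip_width: 0.787
finger_force: 58.3
```

```bash
python3 - <<'E'
from h import *
plan([(601,392.3,250,11)])
E
```

```text
at [601.4 394.    6.4] -169.0 F [-1.  -0.3  7. ] w 0.787 t 26.7
(601, 392.3, 250, 11) -> [0.0017, -0.0039, -0.609] roll -0.0
```

>>> step_arm(offset=[[0,0,-0.1],[0,0,-0.2],[0,0,-0.3],[0,0,-0.4],[0,0,-0.5],[0,0,-0.6],[0,0,-0.63],[0.297,-0.735,-0.63],[0.297,-0.735,-0.63],[0.297,-0.735,-0.63],[0.297,-0.735,-0.63],[0.297,-0.735,-0.63],[0.297,-0.735,-0.63],[0.297,-0.735,-0.63],[0.297,-0.735,-0.63]], roll=[0,0,0,0,0,0,0,0,0,0,0.166,0.166,0.166,0.166,0.166], gripper=[-1,-1,-1,-1,-1,-1,-1,-1,-1,-1,-1,-1,-1,-1,-1])

```text
clock: 27.98
eef_pos: [0.538, 0.0764, 0.2562]
tcp_rot: [[-0.995, -0.1, -0.0], [-0.1, 0.995, -0.001], [0.001, -0.001, -1.0]]
ft_force: [1.0, -1.2, -2.1]
grip_width: 0.786
finger_force: 57.7
```

```bash
python3 - <<'E'
from h import *
plan([(480.2,-229,258,6),(480.2,-229,50,6)])
E
```

```text
at [538.   76.4 256.2] -174.3 F [ 1.  -1.2 -2.1] w 0.786 t 28.0
(480.2, -229, 258, 6) -> [0.2203, -0.7452, -0.0044] roll -0.008
(480.2, -229, 50, 6) -> [0.2203, -0.7452, 0.5156] roll -0.008
```

>>> step_arm(offset=[[0.22,-0.746,0],[0.22,-0.746,0],[0.22,-0.746,0],[0.22,-0.746,0],[0.22,-0.746,0],[0.22,-0.746,0],[0.22,-0.746,0],[0.22,-0.746,0],[0.22,-0.746,0],[0.22,-0.746,0.1],[0.22,-0.746,0.2],[0.22,-0.746,0.3],[0.22,-0.746,0.4],[0.22,-0.746,0.5],[0.22,-0.746,0.52],[0.22,-0.746,0.52],[0.22,-0.746,0.52],[0.22,-0.746,0.52]], roll=[0,0,0,0,0,0,0,0,0,0,0,0,0,0,0,0,0,0], gripper=[-1,-1,-1,-1,-1,-1,-1,-1,-1,-1,-1,-1,-1,-1,-1,-1,-1,-1])

```text
clock: 29.48
eef_pos: [0.4851, -0.2248, 0.0505]
tcp_rot: [[-0.994, -0.105, 0.004], [-0.105, 0.994, -0.001], [-0.004, -0.001, -1.0]]
ft_force: [0.3, -0.5, -0.2]
grip_width: 0.783
finger_force: 57.6
```

```bash
python3 - <<'E'
from h import *
plan([(480.6,-229.5,22.5,6)])
E
```

```text
at [ 485.1 -224.8   50.5] -174.0 F [ 0.3 -0.5 -0.2] w 0.783 t 29.5
(480.6, -229.5, 22.5, 6) -> [0.0124, -0.0106, 0.07] roll 0.001
```

>>> step_arm(offset=[[0.012,-0.0105,0.02],[0.012,-0.0105,0.04],[0.012,-0.0105,0.05],[0.012,-0.0105,0.05],[0.012,-0.0105,0.05],[0.012,-0.0105,0.05]], roll=[0,0,0,0,0,0], gripper=[-1,-1,-1,-1,-1,-1])

```text
clock: 29.98
eef_pos: [0.479, -0.2288, 0.0282]
tcp_rot: [[-0.994, -0.105, 0.0], [-0.105, 0.994, 0.0], [-0.0, 0.0, -1.0]]
ft_force: [0.0, -0.9, -1.5]
grip_width: 0.786
finger_force: 57.7
```

```bash
python3 - <<'E'
from h import *
plan([(480.6,-229.5,22.5,6)])
E
```

```text
at [ 479.  -228.8   28.2] -174.0 F [ 0.  -0.9 -1.5] w 0.786 t 30.0
(480.6, -229.5, 22.5, 6) -> [-0.0038, -0.0021, 0.0142] roll 0.001
```

Lower, then let go and rise.

>>> step_arm(offset=[[-0.0025,-0.001,0.006],[-0.0025,-0.001,0.01],[-0.0025,-0.001,0.014],[-0.0025,-0.001,0.016],[-0.0025,-0.001,0.016],[-0.0025,-0.001,0.016]], roll=[0,0,0,0,0,0], gripper=[-1,-1,-1,-1,-1,-1])

```text
clock: 30.48
eef_pos: [0.48, -0.2291, 0.0223]
tcp_rot: [[-0.994, -0.105, 0.0], [-0.105, 0.994, 0.0], [-0.0, 0.0, -1.0]]
ft_force: [-2.8, 0.8, 6.9]
grip_width: 0.786
finger_force: 58.8
```

>>> step_arm(offset=[[0,0,-0.001],[0,0,-0.001],[0,0,-0.001],[0,0,-0.001],[0,0,-0.001],[0,0,-0.1],[0,0,-0.2],[0,0,-0.3],[0,0,-0.3],[0,0,-0.3]], roll=[0,0,0,0,0,0,0,0,0,0], gripper=[-1,1,1,1,1,1,1,1,1,1])

```text
clock: 31.32
eef_pos: [0.4815, -0.2297, 0.144]
tcp_rot: [[-0.994, -0.105, 0.005], [-0.105, 0.994, -0.001], [-0.005, -0.002, -1.0]]
ft_force: [-0.6, -0.1, -1.3]
grip_width: 1.002
finger_force: 0.0
```

```bash
python3 - <<'E'
from h import *
plan([(495.8,-495,150,-8.8)])
E
```

```text
at [ 481.5 -229.7  144. ] -174.0 F [-0.6 -0.1 -1.3] w 1.002 t 31.3
(495.8, -495, 150, -8.8) -> [0.034, -0.6632, -0.015] roll 0.494
```

>>> step_arm(offset=[[0.034,-0.663,0],[0.034,-0.663,0],[0.034,-0.663,0],[0.034,-0.663,0],[0.034,-0.663,0],[0.034,-0.663,0],[0.034,-0.663,0.05],[0.034,-0.663,0.1],[0.034,-0.663,0.1],[0.034,-0.663,0.1],[0.034,-0.663,0.1],[0.034,-0.663,0.1]], roll=[0.494,0.494,0.494,0.494,0.494,0.494,0.494,0.494,0.494,0.494,0.494,0.494], gripper=[1,1,1,1,1,1,1,1,1,1,1,1])

```text
clock: 32.32
eef_pos: [0.495, -0.4937, 0.1026]
tcp_rot: [[-0.988, 0.152, 0.001], [0.152, 0.988, -0.0], [-0.001, -0.0, -1.0]]
ft_force: [-0.1, -0.1, -0.4]
grip_width: 1.001
finger_force: 0.0
```

```bash
python3 - <<'E'
from h import *
plan([(495.8,-495,6,-8.8)])
im=get_image("top");cv2.imwrite("pics/t5.png",im)
print("large",rect("top",find(im,"carton",(381,298),28,11),.052))
print("small",rect("top",find(im,"carton",(275,320),28,11),.030))
E
```

```text
at [ 495.  -493.7  102.6] 171.3 F [-0.1 -0.1 -0.4] w 1.001 t 32.3
(495.8, -495, 6, -8.8) -> [-0.0024, -0.0029, 0.2415] roll 0.002
large (array([ 477.8, -231.4]), 124.8, 82.9, 11.1)
small (array([420.5,  63. ]), 78.7, 52.9, -2.5)
```

>>> step_arm(offset=[[-0.002,-0.002,0.08],[-0.002,-0.002,0.15],[-0.002,-0.002,0.2],[-0.002,-0.002,0.23],[-0.002,-0.002,0.241],[-0.002,-0.002,0.241],[-0.002,-0.002,0.241],[-0.002,-0.002,0.241],[-0.002,-0.002,0.241],[-0.002,-0.002,0.241],[-0.002,-0.002,0.241],[-0.002,-0.002,0.241]], roll=[0,0,0,0,0,0,0,0,0,0,0,0], gripper=[1,1,1,1,1,1,-1,-1,-1,-1,-1,-1])

```text
clock: 33.37
eef_pos: [0.4958, -0.4962, 0.0073]
tcp_rot: [[-0.988, 0.153, 0.002], [0.153, 0.988, -0.002], [-0.003, -0.001, -1.0]]
ft_force: [-1.0, 0.9, 6.8]
grip_width: 0.69
finger_force: 55.8
```

```bash
python3 - <<'E'
from h import *
im=cv2.imread("pics/t5.png")
h=cv2.cvtColor(im,cv2.COLOR_BGR2HSV);print(h[298,372],h[298,390],h[298,360],h[298,352],h[298,398],h[281,381])
import h as H
o=H.mask
def m2(im,kind):
    h=cv2.cvtColor(im,cv2.COLOR_BGR2HSV);a,S,V=cv2.split(h);return ((a<19)&(a>8)&(S>165)).astype(np.uint8)*255
H.mask=m2
g=H.find(im,"x",(381,297),28,11);print(rect("top",g,.052))
plan([(480.8,-229.3,140,6)])
cv2.imwrite("pics/c5.png",cv2.resize(im[270:330,300:420],(800,400),interpolation=3))
E
```

```text
[ 18 162 253] [ 18 160 247] [ 27 109 249] [ 27 105 249] [ 28 101 249] [ 36  10 250]
(array([ 481.3, -219.6]), 105.5, 51.3, 6.2)
at [ 495.8 -496.2    7.3] 171.2 F [-1.   0.9  6.8] w 0.69 t 33.4
(480.8, -229.3, 140, 6) -> [0.1392, 0.6538, -0.3317] roll -0.494
```

View pics/c5.png

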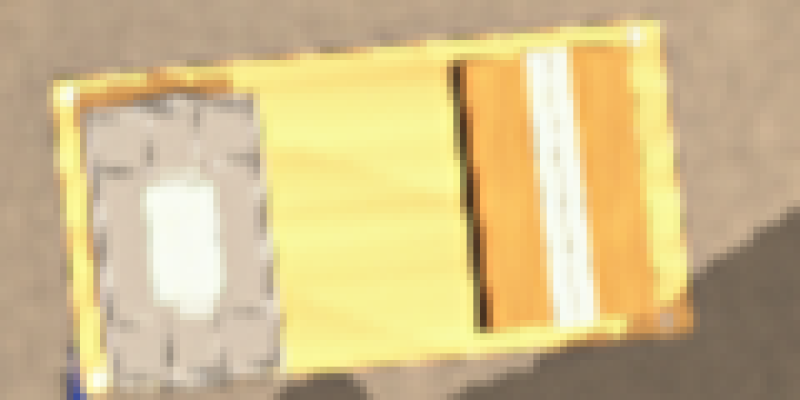

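The large carton sits square on the pad (crop ~560,190); the dark strip on its left is mostly parallax. Measuring it while carrying the medium one.

>>> step_arm(offset=[[0,0,-0.1],[0,0,-0.2],[0,0,-0.3],[0,0,-0.332],[0.139,0.653,-0.332],[0.139,0.653,-0.332],[0.139,0.653,-0.332],[0.139,0.653,-0.332],[0.139,0.653,-0.332],[0.139,0.653,-0.332],[0.139,0.653,-0.332],[0.139,0.653,-0.332],[0.139,0.653,-0.332],[0.139,0.653,-0.332],[0.139,0.653,-0.25],[0.139,0.653,-0.2],[0.139,0.653,-0.2]], roll=[0,0,0,0,-0.494,-0.494,-0.494,-0.494,-0.494,-0.494,-0.494,-0.494,-0.494,-0.494,-0.494,-0.494,-0.494], gripper=[-1,-1,-1,-1,-1,-1,-1,-1,-1,-1,-1,-1,-1,-1,-1,-1,-1])

```text
clock: 34.78
eef_pos: [0.4772, -0.2294, 0.0821]
tcp_rot: [[-0.995, -0.102, -0.006], [-0.102, 0.995, 0.001], [0.006, 0.001, -1.0]]
ft_force: [-0.9, 0.9, -0.8]
grip_width: 0.693
finger_force: 55.0
```

```bash
sed -i 's/if kind=="white"/if kind=="oncarton":m=(H<23)\&(H>8)\&(S>120)\&(V>190)\n    if kind=="white"/' h.py; python3 - <<'E'
from h import *
im=cv2.imread("pics/t5.png")
print(rect("top",find(im,"oncarton",(382,297),22,10),.052))
plan([(480.5,-229.5,59.3,6)])
E
```

```text
(array([ 479.6, -231.7]), 117.0, 89.5, 6.5)
at [ 477.2 -229.4   82.1] -174.1 F [-0.9  0.9 -0.8] w 0.693 t 34.8
(480.5, -229.5, 59.3, 6) -> [-0.0082, -0.0011, 0.057] roll -0.004
```

>>> step_arm(offset=[[-0.005,0,0.02],[-0.005,0,0.04],[-0.005,0,0.04],[-0.005,0,0.04],[-0.005,0,0.04],[-0.005,0,0.04],[-0.005,0,0.04]], roll=[0,0,0,0,0,0,0], gripper=[-1,-1,-1,-1,-1,-1,-1])

```text
clock: 35.37
eef_pos: [0.4822, -0.2285, 0.0699]
tcp_rot: [[-0.994, -0.105, 0.001], [-0.105, 0.994, -0.0], [-0.001, -0.0, -1.0]]
ft_force: [-0.2, 0.5, -1.7]
grip_width: 0.688
finger_force: 55.1
```

```bash
python3 - <<'E'
from h import *
plan([(480.2,-229.3,59.3,6)])
E
```

```text
at [ 482.2 -228.5   69.9] -174.0 F [-0.2  0.5 -1.7] w 0.688 t 35.4
(480.2, -229.3, 59.3, 6) -> [0.0053, -0.0015, 0.0264] roll 0.001
```

>>> step_arm(offset=[[0.004,-0.0015,0.01],[0.004,-0.0015,0.016],[0.004,-0.0015,0.02],[0.004,-0.0015,0.023],[0.004,-0.0015,0.025],[0.004,-0.0015,0.026],[0.004,-0.0015,0.026]], roll=[0,0,0,0,0,0,0], gripper=[-1,-1,-1,-1,-1,-1,-1])

```text
clock: 35.95
eef_pos: [0.4801, -0.2291, 0.0593]
tcp_rot: [[-0.995, -0.105, -0.0], [-0.105, 0.995, 0.001], [0.0, 0.001, -1.0]]
ft_force: [-3.6, 1.1, 4.8]
grip_width: 0.692
finger_force: 55.9
```

>>> step_arm(offset=[[0,0,0],[0,0,-0.001],[0,0,-0.001],[0,0,-0.001],[0,0,-0.001],[0,0,-0.1],[0,0,-0.2],[0,0,-0.3],[0,0,-0.4],[0,0,-0.47],[0,0,-0.47],[0,0,-0.47]], roll=[0,0,0,0,0,0,0,0,0,0,0,0], gripper=[-1,1,1,1,1,1,1,1,1,1,1,1])

```text
clock: 36.95
eef_pos: [0.4813, -0.2295, 0.2486]
tcp_rot: [[-0.994, -0.105, 0.004], [-0.105, 0.994, -0.001], [-0.004, -0.001, -1.0]]
ft_force: [0.2, 0.7, -0.8]
grip_width: 0.998
finger_force: 0.0
```

```bash
python3 - <<'E'
from h import *
plan([(426,62.5,245,-2.5),(426,62.5,120,-2.5)])
E
```

```text
at [ 481.3 -229.5  248.6] -174.0 F [ 0.2  0.7 -0.8] w 0.998 t 37.0
(426, 62.5, 245, -2.5) -> [0.0609, 0.7405, 0.0089] roll 0.284
(426, 62.5, 120, -2.5) -> [0.0609, 0.7405, 0.3214] roll 0.284
```

>>> step_arm(offset=[[0.061,0.74,0],[0.061,0.74,0],[0.061,0.74,0],[0.061,0.74,0],[0.061,0.74,0],[0.061,0.74,0],[0.061,0.74,0],[0.061,0.74,0],[0.061,0.74,0],[0.061,0.74,0],[0.061,0.74,0.1],[0.061,0.74,0.2],[0.061,0.74,0.32],[0.061,0.74,0.32],[0.061,0.74,0.32],[0.061,0.74,0.32]], roll=[0.284,0.284,0.284,0.284,0.284,0.284,0.284,0.284,0.284,0.284,0.284,0.284,0.284,0.284,0.284,0.284], gripper=[1,1,1,1,1,1,1,1,1,1,1,1,1,1,1,1])

```text
clock: 38.28
eef_pos: [0.4257, 0.0616, 0.1196]
tcp_rot: [[-0.999, 0.046, -0.0], [0.046, 0.999, -0.001], [0.0, -0.001, -1.0]]
ft_force: [0.3, 0.5, 0.2]
grip_width: 1.001
finger_force: 0.0
```

```bash
python3 - <<'E'
from h import *
plan([(426,62.5,5,-2.5)])
im=get_image("top");cv2.imwrite("pics/t6.png",im)
cv2.imwrite("pics/c6.png",cv2.resize(im[270:330,300:420],(800,400),interpolation=3))
E
```

```text
at [425.7  61.6 119.6] 177.4 F [0.3 0.5 0.2] w 1.001 t 38.3
(426, 62.5, 5, -2.5) -> [-0.0008, 0.0022, 0.2866] roll -0.004
```

View pics/c6.png

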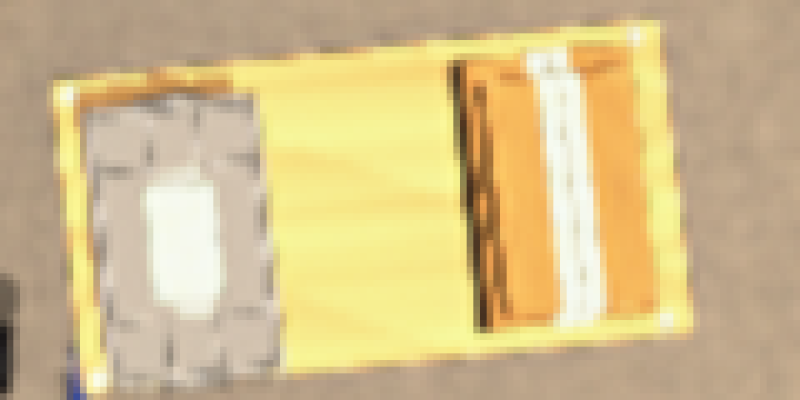

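The medium carton sits square on the large one (crop ~570,195), with margins that match parallax. Picking up the small carton.

>>> step_arm(offset=[[0,0.002,0.08],[0,0.002,0.16],[0,0.002,0.23],[0,0.002,0.27],[0,0.002,0.286],[0,0.002,0.286],[0,0.002,0.286],[0,0.002,0.286],[0,0.002,0.286],[0,0.002,0.286],[0,0.002,0.286],[0,0.002,0.286],[0,0.002,0.286]], roll=[0,0,0,0,0,0,0,0,0,0,0,0,0], gripper=[1,1,1,1,1,1,-1,-1,-1,-1,-1,-1,-1])

```text
clock: 39.42
eef_pos: [0.4264, 0.0638, 0.0061]
tcp_rot: [[-0.999, 0.044, 0.003], [0.044, 0.999, 0.001], [-0.003, 0.001, -1.0]]
ft_force: [-1.8, -1.3, 10.3]
grip_width: 0.595
finger_force: 50.7
```

```bash
python3 - <<'E'
from h import *
s=manip.observe();g=s["eef_pos"][0]*1000-420.6;print("grasp x off",g)
X,Y=480.0+g*.9945,-229.2+g*.105
plan([(X,Y,s["eef_pos"][2]*1000+250,6)]);print(X,Y,s["eef_pos"][2]*1000+84)
im=cv2.imread("pics/t6.png")
# tape centre of medium on top
k=cv2.inRange(cv2.cvtColor(im,cv2.COLOR_BGR2HSV),(0,0,200),(179,60,255))[276:320,376:394];m=cv2.moments(k,True);u=(m["m10"]/m["m00"]+376,m["m01"]/m["m00"]+276);print(u,cast("top",u,.084)*1000)
E
```

```text
grasp x off 5.773283679785266
at [426.4  63.8   6.1] 177.5 F [-1.8 -1.3 10.3] w 0.595 t 39.4
(np.float64(485.74153061954644), np.float64(-228.59380521362255), np.float64(256.095956153474), 6) -> [-0.1803, -0.7238, -0.625] roll -0.284
485.74153061954644 -228.59380521362255 90.095956153474
(384.9130434782609, 297.65612648221344) [ 482.35350351 -229.12569286   84.        ]
```

>>> step_arm(offset=[[0,0,-0.1],[0,0,-0.2],[0,0,-0.3],[0,0,-0.4],[0,0,-0.5],[0,0,-0.6],[0,0,-0.625],[-0.181,-0.724,-0.625],[-0.181,-0.724,-0.625],[-0.181,-0.724,-0.625],[-0.181,-0.724,-0.625],[-0.181,-0.724,-0.625],[-0.181,-0.724,-0.625],[-0.181,-0.724,-0.625],[-0.181,-0.724,-0.625],[-0.181,-0.724,-0.625],[-0.181,-0.724,-0.625],[-0.181,-0.724,-0.5],[-0.181,-0.724,-0.4],[-0.181,-0.724,-0.3]], roll=[0,0,0,0,0,0,0,-0.284,-0.284,-0.284,-0.284,-0.284,-0.284,-0.284,-0.284,-0.284,-0.284,-0.284,-0.284,-0.284], gripper=[-1,-1,-1,-1,-1,-1,-1,-1,-1,-1,-1,-1,-1,-1,-1,-1,-1,-1,-1,-1])

```text
clock: 41.08
eef_pos: [0.4855, -0.2268, 0.129]
tcp_rot: [[-0.994, -0.108, 0.003], [-0.108, 0.994, 0.001], [-0.003, 0.001, -1.0]]
ft_force: [0.2, 0.3, -0.7]
grip_width: 0.596
finger_force: 53.9
```

>>> step_arm(offset=[[0,0,0.03],[0,0,0.05],[0,0,0.05],[0,0,0.05],[0,0,0.05]], roll=[0,0,0,0,0], gripper=[-1,-1,-1,-1,-1])

```text
clock: 41.5
eef_pos: [0.4864, -0.2294, 0.1117]
tcp_rot: [[-0.994, -0.105, 0.004], [-0.105, 0.994, -0.001], [-0.004, -0.001, -1.0]]
ft_force: [-0.5, 0.2, -0.4]
grip_width: 0.597
finger_force: 53.8
```

```bash
python3 - <<'E'
from h import *
plan([(486.2,-228.6,90.1,6)])
E
```

```text
at [ 486.4 -229.4  111.7] -174.0 F [-0.5  0.2 -0.4] w 0.597 t 41.5
(486.2, -228.6, 90.1, 6) -> [0.0003, 0.0021, 0.054] roll 0.001
```

>>> step_arm(offset=[[0,0.001,0.02],[0,0.001,0.03],[0,0.001,0.037],[0,0.001,0.042],[0,0.001,0.045],[0,0.001,0.045],[0,0.001,0.045]], roll=[0,0,0,0,0,0,0], gripper=[-1,-1,-1,-1,-1,-1,-1])

```text
clock: 42.08
eef_pos: [0.4847, -0.2287, 0.0914]
tcp_rot: [[-0.995, -0.105, -0.0], [-0.105, 0.995, -0.0], [0.0, -0.0, -1.0]]
ft_force: [-0.5, 1.1, 0.0]
grip_width: 0.595
finger_force: 53.8
```

```bash
python3 - <<'E'
from h import *
plan([(486.2,-228.8,90.1,6)])
E
```

```text
at [ 484.7 -228.7   91.4] -174.0 F [-0.5  1.1  0. ] w 0.595 t 42.1
(486.2, -228.8, 90.1, 6) -> [-0.0037, -0.0007, 0.0034] roll 0.0
```

>>> step_arm(offset=[[-0.003,0,0],[-0.003,0,0.002],[-0.003,0,0.004],[-0.003,0,0.005],[-0.003,0,0.005]], roll=[0,0,0,0,0], gripper=[-1,-1,-1,-1,-1])

```text
clock: 42.5
eef_pos: [0.4862, -0.2285, 0.0902]
tcp_rot: [[-0.995, -0.105, 0.001], [-0.105, 0.995, 0.0], [-0.001, 0.0, -1.0]]
ft_force: [-1.7, 0.9, 6.3]
grip_width: 0.6
finger_force: 54.7
```

>>> step_arm(offset=[[0,0,0],[0,0,0],[0,0,0],[0,0,0],[0,0,0],[0,0,-0.1],[0,0,-0.2],[0,0,-0.3],[0,0,-0.4],[0,0,-0.42],[0,0,-0.42]], roll=[0,0,0,0,0,0,0,0,0,0,0], gripper=[-1,1,1,1,1,1,1,1,1,1,1])

```text
clock: 43.42
eef_pos: [0.4878, -0.2294, 0.2609]
tcp_rot: [[-0.994, -0.105, 0.007], [-0.105, 0.995, -0.001], [-0.007, -0.002, -1.0]]
ft_force: [1.3, -1.8, -0.2]
grip_width: 1.0
finger_force: 0.0
```

```bash
python3 - <<'E'
from h import *
plan([(646,100,258,6)])
E
```

```text
at [ 487.8 -229.4  260.9] -174.0 F [ 1.3 -1.8 -0.2] w 1.0 t 43.4
(646, 100, 258, 6) -> [-0.4795, 0.7775, 0.0073] roll 0.0
```

>>> step_arm(offset=[[0.087,0.82,0],[0.087,0.82,0],[0.087,0.82,0],[0.087,0.82,0],[0.087,0.82,0],[0.087,0.82,0],[0.087,0.82,0],[0.087,0.82,0],[0.087,0.82,0],[0.087,0.82,0],[0.087,0.82,0]], roll=[0,0,0,0,0,0,0,0,0,0,0], gripper=[1,1,-1,-1,-1,-1,-1,-1,-1,-1,-1])

```text
clock: 44.33
eef_pos: [0.4164, 0.0933, 0.2565]
tcp_rot: [[-0.994, -0.105, -0.002], [-0.105, 0.994, -0.001], [0.002, -0.001, -1.0]]
ft_force: [-0.3, -0.2, 0.6]
grip_width: 0.001
finger_force: 0.0
```

```bash
python3 - <<'E'
from h import *
im=get_image("top");cv2.imwrite("pics/t7.png",im);s=get_image("side")
B=cast("top",(193.1,237.1),.054)*1000;print(B)
r=im[222:252,178:210];o=np.zeros((600,800,3),np.uint8);o[:300,:320]=cv2.resize(r,(320,300),interpolation=3)
o[300:,:]=0;o[300:,:600]=cv2.resize(im[270:330,300:420],(600,300),interpolation=3);o[:300,320:720]=cv2.resize(s[200:320,230:390],(400,300),interpolation=3);cv2.imwrite("pics/c7.png",o)
plan([(B[0],B[1]+1.3,200,6),(B[0],B[1]+1.3,85,6)])
E
```

```text
[644.11975868 285.47355927  54.        ]
at [416.9  92.5 256.8] -174.1 F [ 0.3 -0.3 -0.2] w 0.003 t 44.4
(np.float64(644.119758677296), np.float64(286.77355927442915), 200, 6) -> [-0.6148, 0.4252, 0.1421] roll -0.004
(np.float64(644.119758677296), np.float64(286.77355927442915), 85, 6) -> [-0.6148, 0.4252, 0.4296] roll -0.004
```

View pics/c7.png

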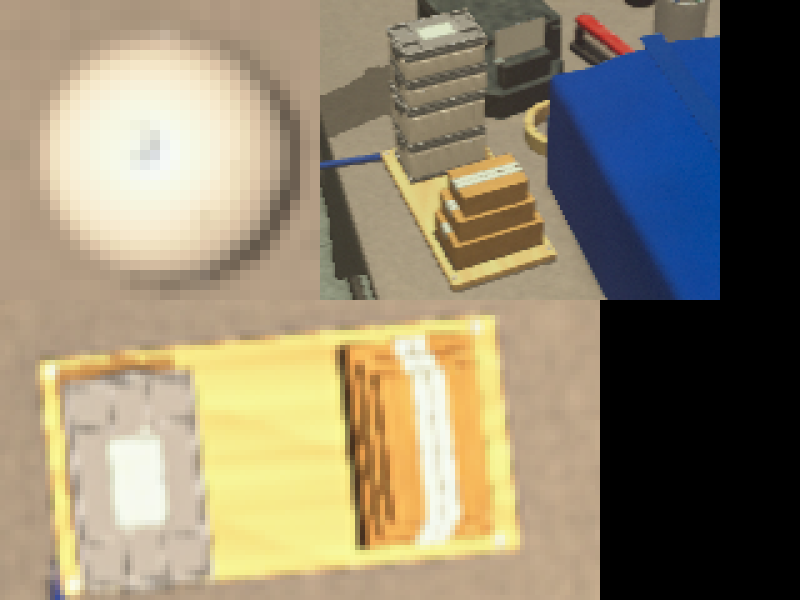

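Both columns look flush and centred. The bell plunger is at ~px (192.5,236.5), about (645.5,287.5). Going to ring it with the fingers shut.

>>> step_arm(offset=[[-0.618,0.426,0.05],[-0.618,0.426,0.05],[-0.618,0.426,0.05],[-0.618,0.426,0.05],[-0.618,0.426,0.05],[-0.618,0.426,0.05],[-0.618,0.426,0.05],[-0.618,0.426,0.05],[-0.618,0.426,0.15],[-0.618,0.426,0.25],[-0.618,0.426,0.35],[-0.618,0.426,0.44],[-0.618,0.426,0.44],[-0.618,0.426,0.44],[-0.618,0.426,0.44]], roll=[0,0,0,0,0,0,0,0,0,0,0,0,0,0,0], gripper=[-1,-1,-1,-1,-1,-1,-1,-1,-1,-1,-1,-1,-1,-1,-1])

```text
clock: 45.68
eef_pos: [0.6467, 0.2888, 0.0837]
tcp_rot: [[-0.995, -0.103, 0.003], [-0.103, 0.995, 0.001], [-0.003, 0.0, -1.0]]
ft_force: [-0.4, 0.4, 0.3]
grip_width: 0.003
finger_force: 0.0
```

```bash
python3 - <<'E'
from h import *
plan([(645.5,287.5,60,6),(645.5,287.5,54,6)])
E
```

```text
at [646.7 288.8  83.7] -174.1 F [-0.4  0.4  0.3] w 0.003 t 45.7
(645.5, 287.5, 60, 6) -> [0.0034, -0.0029, 0.0592] roll -0.002
(645.5, 287.5, 54, 6) -> [0.0034, -0.0029, 0.0742] roll -0.002
```

Closing in on the plunger.

>>> step_arm(offset=[[0.002,-0.002,0.03],[0.002,-0.002,0.055],[0.002,-0.002,0.066],[0.002,-0.002,0.07],[0.002,-0.002,0.074],[0.002,-0.002,0.076],[0.002,-0.002,0.078],[0.002,-0.002,0.078]], roll=[0,0,0,0,0,0,0,0], gripper=[-1,-1,-1,-1,-1,-1,-1,-1])

```text
clock: 46.35
eef_pos: [0.6441, 0.2885, 0.0514]
tcp_rot: [[-0.994, -0.105, -0.0], [-0.105, 0.994, 0.0], [0.0, 0.0, -1.0]]
ft_force: [-2.7, -1.3, 6.8]
grip_width: 0.002
finger_force: 3.3
```

>>> step_arm(offset=[[0,0,0.0015],[0,0,0.0015],[0,0,0.0015],[0,0,0.0015]], roll=[0,0,0,0], gripper=[-1,-1,-1,-1])

```text
clock: 46.68
eef_pos: [0.6441, 0.2885, 0.0511]
tcp_rot: [[-0.995, -0.105, -0.0], [-0.105, 0.995, 0.0], [0.0, 0.0, -1.0]]
ft_force: [-3.3, -1.1, 9.2]
grip_width: 0.001
finger_force: 4.4
```

>>> step_arm(offset=[[0,0,-0.03],[0,0,-0.1],[0,0,-0.2],[0,0,-0.3],[0,0,-0.4],[0,0,-0.4],[0,0,-0.4]], roll=[0,0,0,0,0,0,0], gripper=[-1,-1,-1,-1,-1,-1,-1])

```text
clock: 47.27
eef_pos: [0.6461, 0.2893, 0.2142]
tcp_rot: [[-0.994, -0.105, 0.007], [-0.105, 0.995, 0.004], [-0.007, 0.003, -1.0]]
ft_force: [-0.3, 0.2, -1.5]
grip_width: -0.002
finger_force: 0.0
```

```bash
python3 - <<'E'
from h import *
im=get_image("top");s=get_image("side");o=np.zeros((600,800,3),np.uint8)
o[:,:500]=cv2.resize(s[200:320,250:350],(500,600),interpolation=3);o[:150,500:]=cv2.resize(im[270:330,300:420],(300,150),interpolation=3);o[200:450,500:]=cv2.resize(im[140:350,100:350],(300,250));cv2.imwrite("pics/c8.png",o)
E
```

```text
(no output)
```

View pics/c8.png

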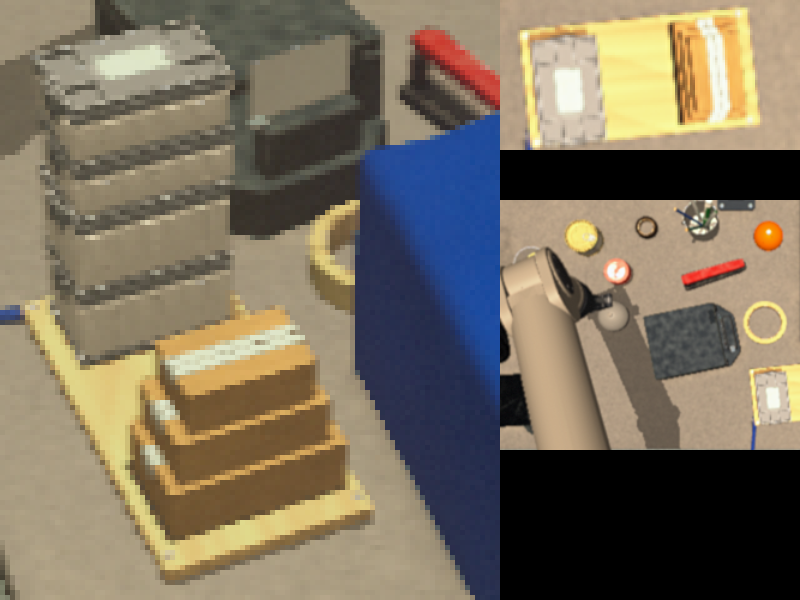

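The tub column is flush and straight (crop ~140,200). The three cartons are centred and in line (~240,430). The plunger was pressed nearly its full travel, and the arm is now clear. Handing in.

```bash
python3 -c "
from workcell import order
print(order.sign_off())"
```

```text
the job is handed in; nothing more can be done
None
```

All four tubs are stacked on the dock with the deep ones below, all three cartons are stacked on the pad from largest to smallest, the bell was pressed, and the job was handed in at about 47 s (sign-off returned no verdict).

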